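# Tighten the card-reader stand's anchor nut at the shop counter

## Robot

A 6-joint arm with a two-finger parallel gripper is mounted at the origin on the work surface. World frame = base frame: x ahead of the robot, y to its left, z up, the work surface at z = 0. Lengths are in m, angles in degrees, forces in N, time in s.
With the tool pointing down it reaches from about 0.4 to 0.825 m from the base axis. Payload 7 kg.
Tool frame: the origin (TCP) lies on the centre line of the jaws, within the pads' length; the fingertips stand 19 mm ahead of it and the grasp point (between the pads) is the TCP; z points along the fingers, y is the line along which they close (so a half turn about z gives the same grasp; the last joint's range is limited). The gripper opens to 88 mm and grips with 3 to 60 N. Pads are 19 mm wide; open, the fingers measure 130 mm over their backs; the gripper's body (78 mm by 193 mm) begins 47 mm behind the grasp point.
Start: joints at [90.189, 20.546, 0.682, 0, -70.136, -16.507], TCP at [0.19, 0.648, 0.246] pointing down, gripper open.
Joint ranges: [-176.03, 176.03], [-82.01, 121.73], [-58.28, 71.71], [-173.87, 95.51], [-174.79, -0.11], [-173.66, 173.66]. Speed limits (degrees/s): [136.94, 136.94, 172.46, 180, 180, 180].

## Interface

Orientations are given as [roll, pitch, yaw] about the fixed x, y, z axes, in that order (R = Rz(yaw) Ry(pitch) Rx(roll)).
In Python, from plant import get_state, capture, close_job gives the robot as it stands.
- The arm moves only by the tool apply_moves, never from a script. Its argument "targets" is a list of rows, each a list of 7 numbers: the opening, from 0 (shut) to 1 (fully open), then the shift along the tool's x, y, z normalised to -1 to 1, where 1 is 1000 mm, then the turn, a rotation vector about the tool's x, y, z normalised to -1 to 1, where 1 is 90 degrees. In form: [[claw, tx, ty, tz, ax, ay, az], ...]. A call has 1 to 20 rows; each row shifts and turns the commanded pose from where the row before left it, along the tool's axes as they then stand; what a row does not reach is not made up. A row lasts 1/12 s, in which the tool goes at most 41.7 mm and 7.16 degrees, less where a joint would pass 70% of its speed; a pose out of reach is approached as far as the arm can. A call with a number of a shift or a turn outside -1 to 1 is refused whole. A call with a gripper value outside its range is refused whole. The fingers move at their own pace and stop on an object; "newtons" is the grip in N (left out, the last holds). Time passes only in rows, so rows that do not move let the fingers close. It gives the time, the measured TCP pose, the force, the opening and the grip force at its end, in the units of the state.
- get_state(): the state, without advancing time (a new reading comes with each control period).
- capture(name): name is "scene" or "top" or "wrist"; returns a dict with "frame" (384x512x3 uint8, red, green, blue), "range_z" (384x512 float32, m along the optical axis (not along the pixel's ray), 0 where there is no reading), "camera_matrix" (3x3 intrinsics, pixels), "T" (4x4, takes a point from camera to world coordinates). Camera axes: x right, y down, z forward; pixel columns grow to the right and rows downward; lengths in m; the calibration is good to about 2 mm. A picture is of the moment at which its call begins.
- close_job(): hands the job in; it is judged then, once.
The state is a dict: "time_s": time; "joints": joint angles; "qd": joint speeds; "joint_torque": joint torques, N m; "tcp_pos": TCP position; "eef_rot": TCP orientation; "contact_force": force on the tool from outside, world axes, zero at the start; "moment": the same for the moment, N m; "gripper_width": finger opening in m; "gripper_force": force on a finger pad.
Only numpy, scipy, OpenCV 4.12 (cv2) and the standard library are available. Lean on these libraries where they do the work, as an engineer would, in place of code of your own. Each camera call takes 0.05 s, during which the arm holds its last target. There are 200 camera calls.

## Task

Tighten the brass nut of the card-reader stand with the ring wrench that fits it (the red-handled one): turn it clockwise seen from above until it stops with its white stripe at the white line on the foot, lifting and reseating the wrench where the yellow walls end the stroke. Then take the wrench off and lay it flat on the open counter, and leave the small blue wrench where it lies.

Things in the scene. Friction and masses are not known exactly. Their poses are not given: they have to be found in the camera images.
- wrench: Loose red-handled steel ring wrench, 0.35 kg, lying flat, 14 mm thick. Origin: underside, mid grip; z up, handle along x: ring centre at x = -100 mm, tail at +70 mm. Red grip 18 mm wide, x -25 to +70; shank 14 mm wide. The ring is a through hexagon 51 mm across flats (two of its flats square to the handle), 65 mm outside. Handle angle: that of +x.
- small_wrench: The other ring wrench, blue-handled: same length, form and origin, but its opening is only 20 mm across flats, too small for the nut. To be left alone.
- anchor: Fixed foot of the card-reader stand; origin on the counter under the nut's axis, z up. Plate 8 mm thick, x -120 to 80, y +-85 mm. A yellow wall, top at z 48, rings the nut, open only to +x: a seated wrench's handle swings only within 0.92 rad either side of foot +x. Post and black card reader, 130 mm high, at x below -70. Seated, the wrench's underside is at z 12, on a 64 mm washer.
- nut (a joint): Turn of the brass cap nut, rad, clockwise from above: starts 0 to 0.28, hard stop at 2.0, friction 0.2 N m. Hexagon 46 mm across flats, z 12 to 22 over counter, bevelled above; dome tip z 40. White stripe on mid-flat at 1.55 - value from foot +x (anticlockwise +); plate's white line at -0.45. Ring fits with handle at stripe angle + k x 60 deg, +-10; play 14 deg each way. Takes 2+ strokes.
Mind the look-alikes: they are no part of the job. What is shaped like the wrench but pink or turquoise is not meant.

How it is judged:
By the outcome, as a careful person would: the job done as asked, in the order asked, and still so for the second after the job is handed in, with the robot touching nothing.
It also fails if it takes over 72 s, if anything falls off the work surface, if the arm or the gripper's body presses on something with over 40 N, if the wrist force passes 120 N, or if a joint passes its speed limit or range.

## Working session

There is one attempt and no reset: what is moved stays moved. The work goes in short steps, Python scripts to look and compute and a tool call to move; the robot and the scene stay as the last step left them, time stands still between calls to the robot, and variables do not carry over. Pictures are saved under pics/ and viewed, at most 10 in all, crops included, and the job is handed in when it is done.

Besides the shell and the picture viewer there is one more tool, called after "Call:" as a command line: name --pt "numbers of a row" for each row, then --argument value for the rest. apply_moves: Moves the arm, as the interface text tells. Scaled input: -1 to 1 covers 1000 mm each way for a shift and 90 degrees each way for a turn. Its arguments: {"type":"object","properties":{"targets":{"type":"array","items":{"type":"array","items":{"type":"number"}}},"newtons":{"type":"number"}},"required":["targets"]}

```bash
ls; mkdir -p pics; cat > h.py <<'E'
import numpy as np, cv2
from plant import get_state, capture, close_job
def save(n,f): cv2.imwrite(f'pics/{n}.png',cv2.cvtColor(f,cv2.COLOR_RGB2BGR))
def ray(c,u,v,z):
    K=c['camera_matrix'];T=c['T'];d=T[:3,:3]@np.linalg.solve(K,[u,v,1.]);o=T[:3,3]
    return o+d*(z-o[2])/d[2]
def cloud(c):
    K=c['camera_matrix'];T=c['T'];r=c['range_z'];v,u=np.mgrid[:r.shape[0],:r.shape[1]]
    p=np.stack([(u-K[0,2])/K[0,0]*r,(v-K[1,2])/K[1,1]*r,r],-1)
    return p@T[:3,:3].T+T[:3,3]
E
python3 - <<'E'
from h import *
a=capture('scene');b=capture('top')
save('s1',a['frame']);save('t1',b['frame'])
for c in(a,b): print(c['camera_matrix'].round(1),c['T'].round(3))
print(get_state())
E
```

```text
pics
[[482.5   0.  254.6]
 [  0.  482.5 191.5]
 [  0.    0.    1. ]] [[ 0.512  0.56  -0.651  1.339]
 [ 0.859 -0.327  0.394 -0.658]
 [ 0.007 -0.761 -0.648  0.962]
 [ 0.     0.     0.     1.   ]]
[[404.    0.  250.4]
 [  0.  404.  191. ]
 [  0.    0.    1. ]] [[-0.02  -0.978  0.208  0.161]
 [-1.     0.019 -0.008 -0.121]
 [ 0.004 -0.208 -0.978  1.218]
 [ 0.     0.     0.     1.   ]]
{'time_s': 0.1, 'joints': array([ 9.01920352e+01,  2.05859285e+01,  6.40337880e-01, -1.97032337e-02,
       -7.01372996e+01, -1.65070735e+01]), 'qd': array([-0.02201699, -0.00309725,  0.20604244, -0.02118554,  0.07036636,
       -0.01947605]), 'joint_torque': array([-1.24050868e-03, -5.84165311e+01,  2.93754995e+01,  7.01566815e+00,
        1.02622923e-02, -4.58205147e-05]), 'tcp_pos': array([0.18951502, 0.6474184 , 0.24473601]), 'eef_rot': array([ 1.79915262e+02, -5.79420895e-03, -1.63217420e+01]), 'contact_force': array([-0.20616938, -1.2408979 , -0.01157359]), 'moment': array([-0.04499822,  0.0190038 , -0.03528896]), 'gripper_force': 0.0, 'gripper_width': 0.08772987526327661}
```

View pics/s1.png

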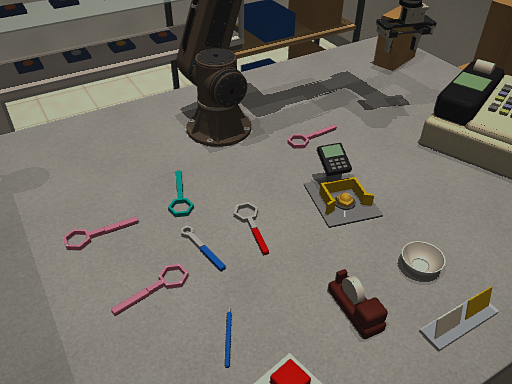

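View pics/t1.png

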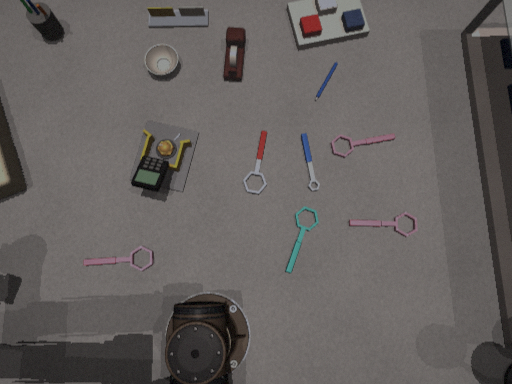

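The scene view shows the red wrench's ring at about (245,212), with its tail at (264,250). The nut is at (346,199), with the wall open toward the viewer. In the top view the ring is at (255,183), the grip at (262,147) and the nut at (166,147), with the post toward the base side.

```bash
cat >> h.py <<'E'
def hsv(c): return cv2.cvtColor(c['frame'],cv2.COLOR_RGB2HSV)
def tri(c1,p1,c2,p2):
    A=[];B=[]
    for c,p in((c1,p1),(c2,p2)):
        d=c['T'][:3,:3]@np.linalg.solve(c['camera_matrix'],[*p,1.]);d/=np.linalg.norm(d)
        M=np.eye(3)-np.outer(d,d);A.append(M);B.append(M@c['T'][:3,3])
    return np.linalg.lstsq(np.vstack(A),np.hstack(B),rcond=None)[0]
def blob(m,box):
    k=np.zeros_like(m);x0,y0,x1,y1=box;k[y0:y1,x0:x1]=m[y0:y1,x0:x1]
    v,u=np.nonzero(k);return k,np.array([u.mean(),v.mean()]),len(u)
E
python3 - <<'E'
from h import *
a=capture('scene');b=capture('top')
C={}
for n,c,rb,nb in(('s',a,(225,195,285,260),(335,188,358,210)),('t',b,(235,120,280,195),(155,136,176,158))):
    h=hsv(c)
    red=((h[...,0]<6)|(h[...,0]>174))&(h[...,1]>150)&(h[...,2]>60)
    k,m,N=blob(red,rb); print(n,'red',m,N)
    or_=(h[...,0]>8)&(h[...,0]<24)&(h[...,1]>90)
    k2,m2,N2=blob(or_,nb); print('nut',m2,N2)
    C[n]=(c,m,m2)
    P=cloud(c); 
    print('cloud red',np.median(P[k>0],0).round(4),'nut',np.median(P[k2>0],0).round(4), P[k2>0][:,2].max())
    g=c['frame'].astype(int); 
print('tri red',tri(a,C['s'][1],b,C['t'][1]),'nut',tri(a,C['s'][2],b,C['t'][2]))
# grey plate/ground: ring of wrench via height in top cloud
P=cloud(b)
for nm,bx in(('ring',(238,165,275,200)),):
    x0,y0,x1,y1=bx; Q=P[y0:y1,x0:x1].reshape(-1,3);fr=b['frame'][y0:y1,x0:x1].reshape(-1,3)
    s=Q[:,2]>0.008; print(s.sum(),Q[s].min(0),Q[s].max(0))
# yellow walls
h=hsv(b);ye=(h[...,0]>22)&(h[...,0]<32)&(h[...,1]>150)
k,m,N=blob(ye,(135,125,195,175));Q=P[k>0];print('wall',N,Q.mean(0),Q[:,2].max())
crop=b['frame'][115:200,125:285];save('t2',cv2.resize(crop,None,fx=5,fy=5,interpolation=cv2.INTER_CUBIC)[:, :800])
E
```

```text
s red [260.025   240.08125] 160
nut [345.11627907 196.88372093] 258
cloud red [ 0.5696 -0.1734  0.0133] nut [0.5596 0.1247 0.0225] 0.961516945293797
t red [261.26666667 144.65925926] 135
nut [165.33136095 148.24852071] 169
cloud red [ 0.5627 -0.1684  0.0133] nut [0.5517 0.1262 0.0295] 1.2177015533950042
tri red [ 0.5652386  -0.16991131  0.00911196] nut [0.55476354 0.12863679 0.02541726]
198 [ 0.16120172 -0.18007569  0.00803145] [ 0.49949522 -0.10990987  1.21770155]
wall 92 [0.54727861 0.14077396 0.05895021] 1.2177015533950042
```

View pics/t2.png

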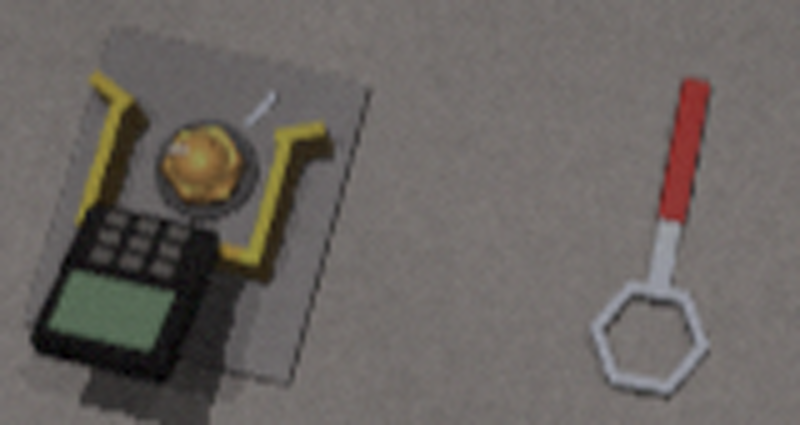

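The crop shows the nut at crop (205,165), with the stripe highlight near (178,150). The white line is at (260,108), the plate's right edge runs (290,383) to (370,90), so foot +x is about -15°, and the wrench yaw is about -10°. I'll go above the nut first and take a close look.

Call:
apply_moves --pt "1 0.031 0.0248 0 0 0 0" --pt "1 0.031 0.0248 0 0 0 0" --pt "1 0.031 0.0248 0 0 0 0" --pt "1 0.031 0.0248 0 0 0 0" --pt "1 0.031 0.0248 0 0 0 0" --pt "1 0.031 0.0248 0 0 0 0" --pt "1 0.031 0.0248 0 0 0 0" --pt "1 0.031 0.0248 0 0 0 0" --pt "1 0.031 0.0248 0 0 0 0" --pt "1 0.031 0.0248 0 0 0 0" --pt "1 0.031 0.0248 0 0 0 0" --pt "1 0.031 0.0248 0 0 0 0" --pt "1 0.031 0.0248 0 0 0 0" --pt "1 0.031 0.0248 0 0 0 0" --pt "1 0.031 0.0248 0 0 0 0" --pt "1 0.031 0.0248 0 0 0 0" --pt "1 0 0 0 0 0 0" --pt "1 0 0 0 0 0 0"

```text
time_s: 1.7
tcp_pos: [0.5549, 0.1255, 0.245]
eef_rot: [180.0, 0.0, -16.6]
contact_force: [-0.8, -0.2, -0.4]
gripper_width: 0.0878
gripper_force: 0.0
```

```bash
python3 - <<'E'
from h import *
a=capture('wrist');save('w1',a['frame']);np.save('w1.npy',a,allow_pickle=True)
s=get_state();print(s['tcp_pos'],s['eef_rot'],s['joints'],a['T'].round(3),a['camera_matrix'][0])
E
```

```text
[0.55430244 0.12664833 0.24511812] [ 1.79974166e+02  3.93401977e-02 -1.64566484e+01] [ 3.25757241e+01  1.06219649e+01 -1.30168700e+01 -1.39317308e-02
 -6.64064655e+01  4.09732175e+01] [[-0.285 -0.917 -0.279  0.631]
 [-0.958  0.273  0.083  0.104]
 [-0.     0.291 -0.957  0.384]
 [ 0.     0.     0.     1.   ]] [320.45018567   0.         258.49069432]
```

View pics/w1.png

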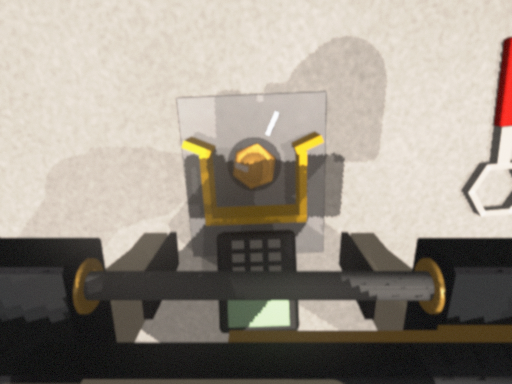

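Wrist view: plate front corners at (178,97) and (327,93), nut at (254,166), the white line from (267,135) to (278,112), and the stripe as a pale dash near (240,168).

```bash
python3 - <<'E'
from h import *
a=np.load('w1.npy',allow_pickle=True).item()
f=a['frame']
A,B,D=[ray(a,*p,0.008) for p in((178,97),(327,93),(178,97))]
print('corners',A,B,np.linalg.norm(A-B))
e=B-A; foot=np.degrees(np.arctan2(e[1],e[0]))+90; print('foot from edge',foot)
c,s=np.cos(np.radians(foot)),np.sin(np.radians(foot))
print('axis from corners',((A+B)/2)[:2]-0.08*np.array([c,s]))
h=hsv(a);P=cloud(a)
g=(h[...,0]>8)&(h[...,0]<26)&(h[...,1]>110)
k,m,N=blob(g,(228,138,280,194)); 
print('nut mask',m,N, P[int(m[1]),int(m[0])])
# dark washer ellipse at z~.012
w=(h[...,2]<110); v,u=np.nonzero(blob(w,(225,132,285,200))[0]); 
for z in(.012,):print('washer', ray(a,(u.min()+u.max())/2,(v.min()+v.max())/2,z),u.min(),u.max(),v.min(),v.max())
for lo in((267,135),(278,112)): print('line',ray(a,*lo,.008))
cl=cv2.resize(f[125:205,215:295],None,fx=7,fy=7,interpolation=cv2.INTER_CUBIC); save('n1',cl)
E
```

```text
corners [0.65595483 0.1905223  0.008     ] [0.61239718 0.02921249 0.008     ] 0.16708717306142237
foot from edge -15.110900446027728
axis from corners [0.55694216 0.13072245]
nut mask [254.7191358  166.04166667] 1296 [0.56237885 0.12919523 0.03971934]
washer [0.5421514 0.1350798 0.012    ] 225 284 158 199
line [0.58686953 0.10648037 0.008     ]
line [0.60817767 0.08728856 0.008     ]
```

View pics/n1.png

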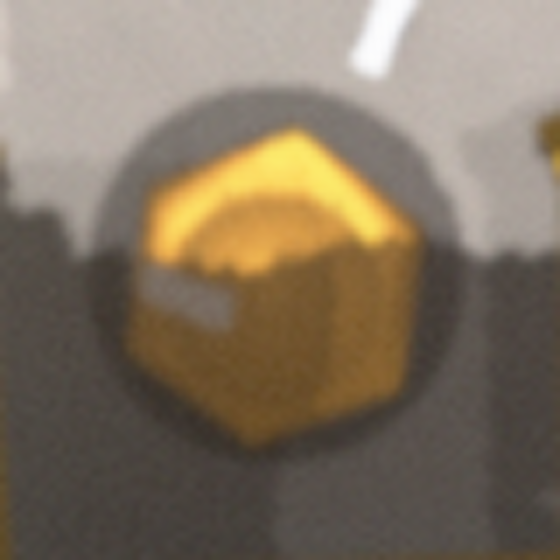

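The crop shows the washer centred at (277,277), hex corners (293,128), (418,240), (405,378), (252,445), (128,348), (148,200), and the stripe from (140,285) to (235,310).

```bash
python3 - <<'E'
from h import *
a=np.load('w1.npy',allow_pickle=True).item()
q=lambda x,y,z: ray(a,215+x/7-.43,125+y/7-.43,z)
print('washer c',q(277,277,.012), 'dia',np.linalg.norm(q(90,277,.012)-q(465,277,.012)))
H=np.array([q(*p,.02) for p in((293,128),(418,240),(405,378),(252,445),(128,348),(148,200))])
c=H.mean(0);print('hex c',c,np.linalg.norm(H-c,axis=1)); an=np.degrees(np.arctan2(H[:,1]-c[1],H[:,0]-c[0]))
print('flats',(an+30)%60, np.degrees(np.angle(np.exp(1j*np.radians(6*(an+30))).mean()))/6)
s=q(160,288,.024);print('stripe',s,np.degrees(np.arctan2(*(s-c)[1::-1])))
d=q(140,285,.024)-q(235,310,.026);print(np.degrees(np.arctan2(d[1],d[0])))
E
```

```text
washer c [0.55897584 0.13044603 0.012     ] dia 0.06319567890919295
hex c [0.55833946 0.13104268 0.02      ] [0.02710094 0.02517646 0.026334   0.02665056 0.02616845 0.02552173]
flats [6.66622176 3.37739361 9.39859116 5.1650724  4.92586038 6.87925972] 6.063825639690237
stripe [0.5649897  0.14842445 0.024     ] 69.06323605057253
59.938218035313156
```

Call:
apply_moves --pt "1 0.025 0.0325 0 0 0 0" --pt "1 0.025 0.0325 0 0 0 0" --pt "1 0.025 0.0325 0 0 0 0" --pt "1 0.01 0.0325 0 0 0 0" --pt "1 0 0.0325 0 0 0 0" --pt "1 0 0.0325 0 0 0 0" --pt "1 0 0.0325 0 0 0 0" --pt "1 0 0.0325 0 0 0 0" --pt "1 0 0.025 0 0 0 0" --pt "1 0 0 0 0 0 0" --pt "1 0 0 0 0 0 0"

```text
time_s: 2.67
tcp_pos: [0.5554, -0.1695, 0.2458]
eef_rot: [-180.0, -0.0, -16.3]
contact_force: [0.4, -0.5, -0.0]
gripper_width: 0.0879
gripper_force: 0.0
```

```bash
python3 - <<'E'
from h import *
a=capture('wrist');save('w2',a['frame']);np.save('w2.npy',a,allow_pickle=True)
h=hsv(a);P=cloud(a)
red=((h[...,0]<6)|(h[...,0]>174))&(h[...,1]>150)&(h[...,2]>60)
n,l,st,ce=cv2.connectedComponentsWithStats(red.astype(np.uint8))
i=1+st[1:,4].argmax();print(st[i],ce[i]);v,u=np.nonzero(l==i)
print('z',np.median(P[l==i][:,2]))
R=np.array([ray(a,x,y,.013) for x,y in zip(u,v)])[:,:2];b=cv2.minAreaRect((R*1000).astype(np.float32));print(b)
m=R.mean(0);U=np.linalg.svd(R-m,full_matrices=False)[2][0];print(m,np.degrees(np.arctan2(U[1],U[0])))
# two view height
w=np.load('w1.npy',allow_pickle=True).item()
s=get_state();print(s['tcp_pos'],s['eef_rot'])
E
```

```text
[ 246  118   20   79 1052] [255.60741445 156.16730038]
z 0.01362388188864741
((566.0359497070312, -168.2041015625), (16.124319076538086, 92.48686218261719), 78.36277770996094)
[ 0.56784953 -0.1687035 ] 168.477703555354
[ 0.55572403 -0.1688851   0.24574507] [-1.79981095e+02 -1.90977939e-02 -1.62905045e+01]
```

View pics/w2.png

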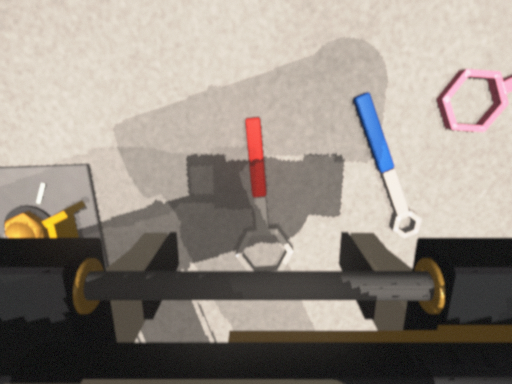

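The wrist view shows the red grip centred at (256,156) and the ring at (264,248) below the open fingers. The blue wrench stays well clear to the right. Next is the descent and grasp at wrench x = +35.

Call:
apply_moves --newtons 50 --pt "1 0 0 0 0 0 -0.052" --pt "1 0.0232 -0.0027 0.03 0 0 0" --pt "1 0 0 0.035 0 0 0" --pt "1 0 0 0.035 0 0 0" --pt "1 0 0 0.035 0 0 0" --pt "1 0 0 0.035 0 0 0" --pt "1 0 0 0.025 0 0 0" --pt "1 0 0 0.018 0 0 0" --pt "1 0 0 0.01 0 0 0" --pt "1 0 0 0 0 0 0" --pt "0 0 0 0 0 0 0" --pt "0 0 0 0 0 0 0" --pt "0 0 0 0 0 0 0" --pt "0 0 0 0 0 0 0" --pt "0 0 0 0 0 0 0" --pt "0 0 0 0 0 0 0" --pt "0 0 0 0 0 0 0" --pt "0 0 0 0 0 0 0"

```text
time_s: 4.22
tcp_pos: [0.579, -0.1719, 0.0227]
eef_rot: [-180.0, -0.0, -11.6]
contact_force: [-0.1, 0.7, -0.6]
gripper_width: 0.0398
gripper_force: 0.0
```

Call:
apply_moves --pt "0 0 0 0 0 0 0" --pt "0 0 0 0 0 0 0" --pt "0 0 0 0 0 0 0" --pt "0 0 0 0 0 0 0" --pt "0 0 0 0 0 0 0" --pt "0 0 0 0 0 0 0" --pt "0 0 0 0 0 0 0"

```text
time_s: 4.8
tcp_pos: [0.5789, -0.1719, 0.0225]
eef_rot: [180.0, 0.0, -11.6]
contact_force: [-0.3, -1.5, 0.0]
gripper_width: 0.0175
gripper_force: 50.0
```

Call:
apply_moves --pt "0 0 0 -0.02 0 0 0" --pt "0 0 0 -0.04 0 0 0" --pt "0 0 0 -0.04 0 0 0" --pt "0 0 0 0 0 0 -0.065" --pt "0 0 0 0 0 0 -0.065" --pt "0 0 0 0 0 0 -0.066" --pt "0 0.0146 -0.0303 0 0 0 0" --pt "0 0.0146 -0.0303 0 0 0 0" --pt "0 0.0146 -0.0303 0 0 0 0" --pt "0 0.0146 -0.0303 0 0 0 0" --pt "0 0.0146 -0.0303 0 0 0 0" --pt "0 0.0146 -0.0303 0 0 0 0" --pt "0 0.0146 -0.0303 0 0 0 0" --pt "0 0.0146 -0.0303 0 0 0 0" --pt "0 0.0146 -0.0303 0 0 0 0" --pt "0 0.0146 -0.0303 0 0 0 0" --pt "0 0 0 0 0 0 0" --pt "0 0 0 0 0 0 0"

```text
time_s: 6.3
tcp_pos: [0.6922, 0.1469, 0.121]
eef_rot: [180.0, 0.1, 6.1]
contact_force: [-1.0, -0.4, -4.9]
gripper_width: 0.0174
gripper_force: 50.0
```

```bash
python3 - <<'E'
from h import *
a=capture('top');b=capture('wrist');np.save('w3.npy',b,allow_pickle=True)
s=get_state();print(s['tcp_pos'],s['eef_rot'],s['contact_force'],s['gripper_width'])
w=b['frame'];t=cv2.resize(a['frame'][100:190,120:210],(384,384),interpolation=cv2.INTER_CUBIC)
img=np.hstack([w[:, 100:500],t]);save('c3',img);np.save('t3.npy',a,allow_pickle=True)
E
```

```text
[0.69166124 0.14458157 0.12149183] [1.79979043e+02 1.12061930e-01 6.00724892e+00] [-0.02409067 -0.36239514 -3.96023238] 0.017695293784277488
```

View pics/c3.png

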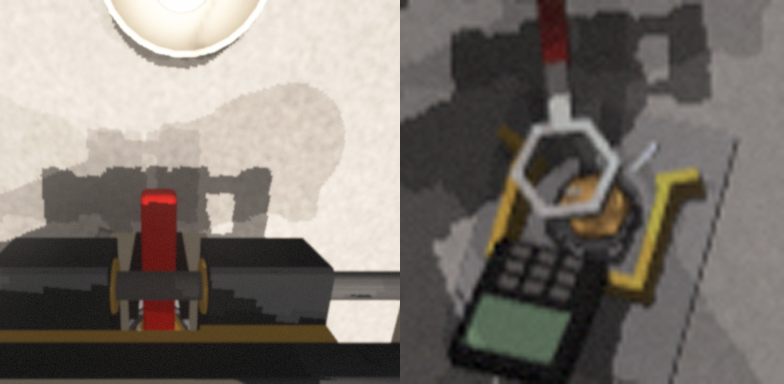

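Left panel: the grip held in the jaws, tail end near wrist px (258,190). Right panel: the ring hovering over the nut, ring centre about (567,167), which is top px (159,139).

```bash
python3 - <<'E'
from h import *
t=np.load('t3.npy',allow_pickle=True).item();b=np.load('w3.npy',allow_pickle=True).item()
P=cloud(t);f=t['frame'].astype(int)
box=(143,120,170,153);z=P[...,2];m=(z>.095)&(z<.13)&(f.min(-1)>70)
k,c,N=blob(m.astype(np.uint8),box);v,u=np.nonzero(k);print(N,c,np.median(z[k>0]),u.min(),u.max(),v.min(),v.max())
cn=max(cv2.findContours(k,cv2.RETR_EXTERNAL,cv2.CHAIN_APPROX_NONE)[0],key=cv2.contourArea);print(cn.shape)
vv=P[k>0];x=vv[:,0];y=vv[:,1];r=vv[vv[:,0]<.598]
print('ring bbox centre',(r.min(0)+r.max(0))/2,r.min(0),r.max(0))
ring=ray(t,159.1,139.1,.114);print('ring',ring)
print('dome in top now vs w1', ray(t,165.3,148.2,.028))
tail=ray(b,258,190,.11);print('tail',tail,np.linalg.norm(tail[:2]-get_state()['tcp_pos'][:2]))
E
```

```text
225 [157.86666667 136.11111111] 0.10606876093817119 146 169 120 150
(80, 1, 2)
ring bbox centre [0.56027998 0.13453345 0.10402419] [0.52308041 0.10059981 0.09540214] [0.59747955 0.16846709 0.11264625]
ring [0.55282277 0.1277598  0.114     ]
dome in top now vs w1 [0.55353424 0.12733195 0.028     ]
tail [0.72688918 0.15004158 0.11      ] 0.03564855864675366
```

Call:
apply_moves --pt "0 0.0007 0 0.03 0 0 0" --pt "0 0 0 0.025 0 0 0" --pt "0 0 0 0.01 0 0 0" --pt "0 0 0 0.007 0 0 0" --pt "0 0 0 0.005 0 0 0" --pt "0 0 0 0.004 0 0 0" --pt "0 0 0 0.004 0 0 0" --pt "0 0 0 0 0 0 0" --pt "0 0 0 0 0 0 0"

```text
time_s: 7.15
tcp_pos: [0.6938, 0.145, 0.0387]
eef_rot: [-180.0, -0.1, 6.0]
contact_force: [0.3, -0.4, -0.8]
gripper_width: 0.0173
gripper_force: 50.0
```

```bash
python3 - <<'E'
from h import *
capture('wrist')
t=capture('scene');s=get_state();print(s['tcp_pos'],s['eef_rot'],s['contact_force'],s['moment'])
save('c4',cv2.resize(t['frame'][135:255,285:445],None,fx=5,fy=5,interpolation=cv2.INTER_CUBIC))
E
```

```text
[0.69377658 0.14504018 0.03862762] [-1.79985325e+02 -8.69522226e-02  6.02010868e+00] [ 1.40331761 -0.51749229 -1.53315704] [-0.28260002 -0.14915031  0.08163893]
```

View pics/c4.png

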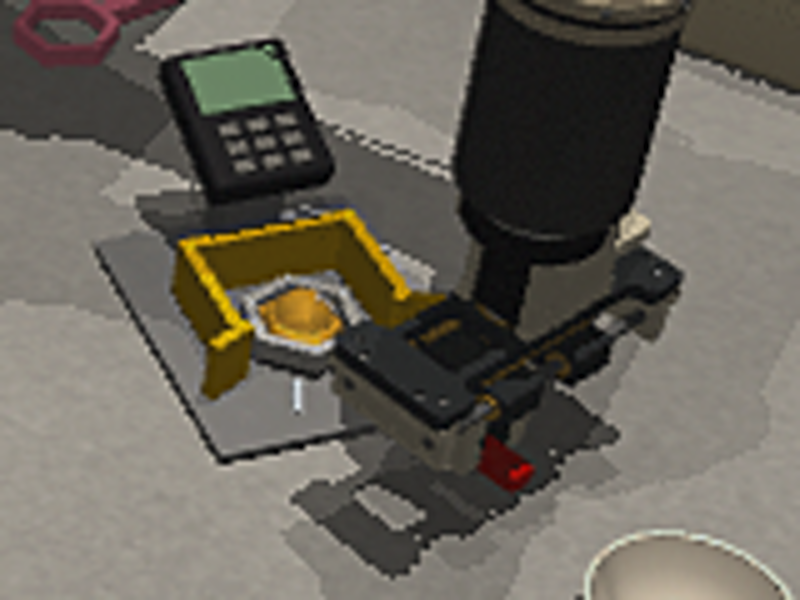

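The ring is around the nut at crop (300,315), inside the walls and about 4 mm above its seat. I'll lower it the rest of the way.

Call:
apply_moves --pt "0 0 0 0.002 0 0 0" --pt "0 0 0 0.002 0 0 0" --pt "0 0 0 0 0 0 0" --pt "0 0 0 0 0 0 0"

```text
time_s: 7.58
tcp_pos: [0.6941, 0.1451, 0.0343]
eef_rot: [-180.0, -0.1, 6.0]
contact_force: [2.7, -1.0, 3.0]
gripper_width: 0.0172
gripper_force: 50.0
```

Call:
apply_moves --pt "0 -0.00068 0.01348 0 0 0 0.0639" --pt "0 -0.00068 0.01348 0 0 0 0.0639" --pt "0 -0.00068 0.01348 0 0 0 0.0639" --pt "0 -0.00068 0.01348 0 0 0 0.0639" --pt "0 -0.00068 0.01348 0 0 0 0.0639" --pt "0 0 0 0 0 0 0"

```text
time_s: 8.08
tcp_pos: [0.6837, 0.0768, 0.0344]
eef_rot: [-180.0, -0.1, -23.2]
contact_force: [3.3, -2.1, 3.2]
gripper_width: 0.0171
gripper_force: 50.0
```

Call:
apply_moves --pt "0 -0.00068 0.01348 0 0 0 0.0639" --pt "0 -0.00068 0.01348 0 0 0 0.0639" --pt "0 -0.00068 0.01348 0 0 0 0.0639" --pt "0 -0.00068 0.01348 0 0 0 0.0639" --pt "0 -0.00068 0.01348 0 0 0 0.0639" --pt "0 -0.00068 0.01348 0 0 0 0.0639" --pt "0 -0.00068 0.01348 0 0 0 0.0639" --pt "0 0 0 0 0 0 0" --pt "0 0 0 0 0 0 0"

```text
time_s: 8.83
tcp_pos: [0.6204, 0.0091, 0.0345]
eef_rot: [-180.0, -0.1, -63.1]
contact_force: [2.7, -10.6, 2.8]
gripper_width: 0.0173
gripper_force: 50.0
```

Call:
apply_moves --pt "0 -0.0001 -0.007 0 0 0 -0.0333" --pt "0 0 0 0 0 0 0" --pt "0 0 0 -0.01 0 0 0" --pt "0 0 0 -0.03 0 0 0" --pt "0 0 0 -0.03 0 0 0" --pt "0 -0.00075 -0.0142 0 0 0 -0.0674" --pt "0 -0.00075 -0.0142 0 0 0 -0.0674" --pt "0 -0.00075 -0.0142 0 0 0 -0.0674" --pt "0 -0.00075 -0.0142 0 0 0 -0.0674" --pt "0 -0.00075 -0.0142 0 0 0 -0.0674" --pt "0 -0.00075 -0.0142 0 0 0 -0.0674" --pt "0 -0.00075 -0.0142 0 0 0 -0.0674" --pt "0 -0.00075 -0.0142 0 0 0 -0.0674" --pt "0 -0.00075 -0.0142 0 0 0 -0.0674" --pt "0 -0.00075 -0.0142 0 0 0 -0.0674" --pt "0 -0.00075 -0.0142 0 0 0 -0.0674" --pt "0 -0.0005 -0.0074 0 0 0 -0.035" --pt "0 0 0 0 0 0 0" --pt "0 0 0 0 0 0 0"

```text
time_s: 10.42
tcp_pos: [0.6893, 0.1537, 0.1022]
eef_rot: [180.0, 0.3, 9.8]
contact_force: [-5.1, -0.5, -0.8]
gripper_width: 0.0174
gripper_force: 49.9
```

```bash
python3 - <<'E'
from h import *
t=capture('scene');b=capture('top');s=get_state();print(s['tcp_pos'],s['eef_rot'],s['contact_force'])
A=cv2.resize(t['frame'][165:215,315:375],None,fx=8,fy=8,interpolation=cv2.INTER_CUBIC)
B=cv2.resize(b['frame'][122:172,140:180],None,fx=8,fy=8,interpolation=cv2.INTER_CUBIC)
save('c5',np.hstack([A,B]));np.save('s5.npy',t,allow_pickle=True);np.save('t5.npy',b,allow_pickle=True)
E
```

```text
[0.68954107 0.15294061 0.10228529] [179.99093504   0.24952641   9.75014303] [-6.25249287  0.18739955 -1.99888878]
```

View pics/c5.png

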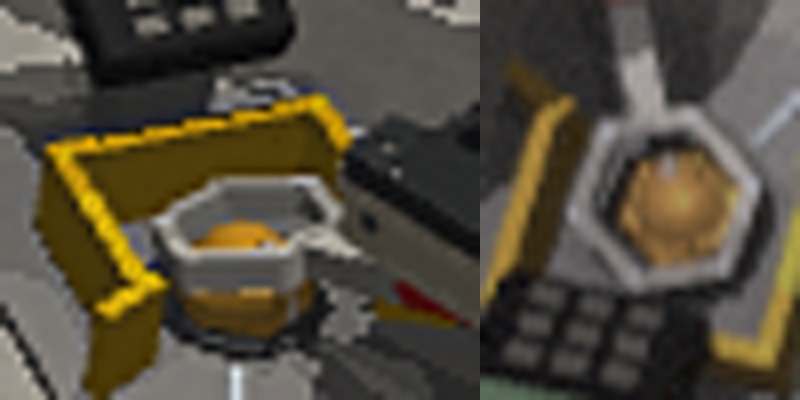

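Left panel: the ring hovers above the nut, with the stripe on the near-right face at (293,300). Right panel: ring centre about (668,195), nut centre about (675,205), with the stripe pointing up at about (670,165), which is roughly world +7..+11°, as predicted.

```bash
python3 - <<'E'
from h import *
t=np.load('t5.npy',allow_pickle=True).item();s5=np.load('s5.npy',allow_pickle=True).item()
for z in(.06,.08,.094):print(z,ray(t,140+188/8,122+195/8,z))
print('nut dome',ray(t,140+195/8,122+203/8,.03))
st=ray(t,140+(670-480)/8,122+165/8,.024);c=ray(t,140+195/8,122+205/8,.03);d=st-c;print(d,np.degrees(np.arctan2(d[1],d[0])))
P=cloud(s5)
# ring depth heights in scene
Q=P[165+185//8:165+280//8,315+160//8:315+335//8];z=Q[...,2];print(np.percentile(z[z<.5],[50,80,90,95,99]))
Q=cloud(t)[122+105//8:122+290//8,140+90//8:140+285//8];z=Q[...,2];print(np.percentile(z[z<.5],[50,80,90,95,99]))
# stripe foot position from scene
q=ray(s5,315+293/8,165+300/8,.018);print('scene stripe',q,np.degrees(np.arctan2(q[1]-.1307,q[0]-.5585)))
a=get_state();print(a['contact_force'],a['moment'],a['joints'])
E
```

```text
0.06 [0.54880659 0.12616562 0.06      ]
0.08 [0.54211048 0.12188931 0.08      ]
0.094 [0.53742321 0.11889589 0.094     ]
nut dome [0.55558119 0.1298156  0.03      ]
[ 0.01823199  0.00359078 -0.006     ] 11.141770853210694
[0.03832941 0.04827003 0.05190517 0.0545213  0.05802985]
[0.03015218 0.04212105 0.04975723 0.05429046 0.05864859]
scene stripe [0.57822843 0.13650718 0.018     ] 16.402107984463203
[-6.25249287  0.18739955 -1.99888878] [ 0.13784261  2.48782576 -0.20358626] [ 28.22545617  29.6618017   -4.45266868  -0.08488455 -56.12509738
  71.57216702]
```

The ring top is at about z 0.056 while the grip is at 0.10. The ring end stuck to the nut during the lift, and the wrench pitched in the jaws by about 15°. I'll lift clear and then re-level it by setting it down on open counter.

Call:
apply_moves --newtons 60 --pt "0 0 0 -0.01 0 0 0" --pt "0 0 0 -0.02 0 0 0" --pt "0 0 0 -0.03 0 0 0" --pt "0 0 0 0 0 0 0" --pt "0 0 0 0 0 0 0"

```text
time_s: 10.93
tcp_pos: [0.6938, 0.1538, 0.1669]
eef_rot: [-179.9, -0.4, 9.8]
contact_force: [-0.8, -0.4, -4.5]
gripper_width: 0.0171
gripper_force: 59.9
```

```bash
python3 - <<'E'
from h import *
b=capture('top');s=get_state();print(s['tcp_pos'],s['eef_rot'],s['contact_force'],s['moment'])
P=cloud(b);z=P[...,2];f=b['frame'].astype(int)
m=(z>.06)&(z<.16)&(f.min(-1)>60)&(f.max(-1)-f.min(-1)<40)&(abs(P[...,1]-.13)<.06)&(P[...,0]<.64)&(P[...,0]>.5)
Q=P[m];print(len(Q))
# plane-ish fit
A=np.c_[Q[:,0],Q[:,1],np.ones(len(Q))]
import cv2
w=np.ones(len(Q),bool)
for _ in range(5):
    x=np.linalg.lstsq(A[w],Q[w,2],rcond=None)[0];r=abs(A@x-Q[:,2]);w=r<.006
print(x,w.sum(),Q[w].min(0),Q[w].max(0))
save('c6',cv2.resize(b['frame'][90:190,110:210],None,fx=5,fy=5))
E
```

```text
[0.69250667 0.15346732 0.16482313] [-179.93694612   -0.18325619    9.79585522] [-0.84159343  0.78461358 -4.25892728] [ 0.02650959 -0.21471222 -0.05842668]
272
[ 0.42690138  0.06886556 -0.1480247 ] 249 [0.53133951 0.09638342 0.08524246] [0.63102929 0.1683644  0.13163034]
```

Call:
apply_moves --pt "0 0 0 0 0 0 0.0605" --pt "0 0 0 0 0 0 0.0605" --pt "0 0 0 0 0 0 0.0605" --pt "0 0 0 0 0 0 0.0605" --pt "0 -0.0006 0.04 0 0 0 0" --pt "0 -0.0006 0.04 0 0 0 0" --pt "0 -0.0006 0.04 0 0 0 0" --pt "0 -0.0006 0.04 0 0 0 0" --pt "0 -0.0006 0.04 0 0 0 0" --pt "0 -0.0006 0.04 0 0 0 0" --pt "0 -0.0006 0.04 0 0 0 0" --pt "0 0 0 0.03 0 0 0" --pt "0 0 0 0.03 0 0 0" --pt "0 0 0 0.02 0 0 0" --pt "0 0 0 0.015 0 0 0" --pt "0 0 0 0.015 0 0 0" --pt "0 0 0 0 0 0 0"

```text
time_s: 12.4
tcp_pos: [0.6293, -0.12, 0.0508]
eef_rot: [179.9, 0.1, -12.0]
contact_force: [1.3, -0.8, 0.5]
gripper_width: 0.0175
gripper_force: 60.0
```

Call:
apply_moves --pt "0 0 0 0.01 0 0 0" --pt "0 0 0 0.01 0 0 0" --pt "0 0 0 0.0075 0 0 0" --pt "0 0 0 0 0 0 0" --pt "0.4 0 0 0 0 0 0" --pt "0.4 0 0 0 0 0 0" --pt "0.4 0 0 0 0 0 0" --pt "0.4 0 0 0 0 0 0" --pt "0.4 0 0 0 0 0 0" --pt "0 0 0 0 0 0 0" --pt "0 0 0 0 0 0 0" --pt "0 0 0 0 0 0 0" --pt "0 0 0 0 0 0 0" --pt "0 0 0 0 0 0 0" --pt "0 0 0 0 0 0 0" --pt "0 0 0 0 0 0 0"

```text
time_s: 13.73
tcp_pos: [0.6296, -0.1195, 0.0261]
eef_rot: [180.0, 0.0, -11.9]
contact_force: [-0.3, 0.1, 0.4]
gripper_width: 0.0166
gripper_force: 60.0
```

```bash
python3 - <<'E'
from h import *
b=capture('top');w=capture('wrist');s=get_state();print(s['tcp_pos'],s['eef_rot'],s['contact_force'],s['gripper_force'],s['gripper_width'])
h=hsv(w);red=((h[...,0]<6)|(h[...,0]>174))&(h[...,1]>150)&(h[...,2]>60)
k,m,N=blob(red,(200,150,310,260));v,u=np.nonzero(k);vt=v.min();ut=u[v<vt+4].mean();tl=ray(w,ut,vt,.012)
print('tail',ut,vt,tl,np.linalg.norm(tl[:2]-s['tcp_pos'][:2]))
# earlier reference using same method at w3
w3=np.load('w3.npy',allow_pickle=True).item();h=hsv(w3);red=((h[...,0]<6)|(h[...,0]>174))&(h[...,1]>150)&(h[...,2]>60)
k,m,N=blob(red,(200,150,310,260));v,u=np.nonzero(k);print('w3',u[v<v.min()+4].mean(),v.min())
P=cloud(b);z=P[...,2];f=b['frame'].astype(int)
m=(z>.007)&(z<.05)&(f.min(-1)>60)&(f.max(-1)-f.min(-1)<40)&(abs(P[...,1]+.09)<.06)&(P[...,0]<.57)&(P[...,0]>.44)
Q=P[m];print(len(Q),Q.min(0),Q.max(0),Q[:,2].mean())
# nut close-up while clear
A=cv2.resize(b['frame'][125:175,140:190],None,fx=8,fy=8,interpolation=cv2.INTER_CUBIC);save('c7',A)
E
```

```text
[ 0.62961613 -0.11954803  0.0261375 ] [ 1.79997858e+02  1.05088854e-03 -1.19157302e+01] [-0.08252714  0.48921811  1.45118944] 60.000842213630676 0.01665496286428785
tail 261.1333333333333 204 [ 0.65594141 -0.12577392  0.012     ] 0.027051463393085173
w3 258.1512605042017 190
224 [ 0.45547549 -0.12580801  0.00700778] [ 0.56116807 -0.05499522  0.02107063] 0.01378795483168739
```

View pics/c7.png

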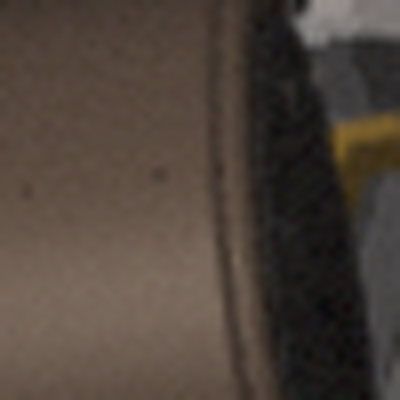

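The crop only shows the arm blocking the nut. My picture views are used up, so I go by numbers from here.

```bash
python3 - <<'E'
from h import *
s=get_state();w=capture('wrist');w3=np.load('w3.npy',allow_pickle=True).item()
print('w3 tail',np.linalg.norm(ray(w3,258,190,.099)[:2]-[.69166,.14458]))
tl=ray(w,261,204,.0);d=tl[:2]-s['tcp_pos'][:2];print('tail now',tl,np.linalg.norm(d),np.degrees(np.arctan2(d[1],d[0])))
# top camera: ring pixels - rays onto z=.014 , circle-ish extents
b=capture('top');P=cloud(b);z=P[...,2];f=b['frame'].astype(int)
R=np.array([.976,-.2065]);T=s['tcp_pos'][:2]
m=(z>.007)&(z<.03)&(f.min(-1)>60)&(f.max(-1)-f.min(-1)<40)&(abs(P[...,1]+.09)<.06)&(P[...,0]<.57)&(P[...,0]>.44)
v,u=np.nonzero(m);Q=np.array([ray(b,x,y,.014)[:2] for x,y in zip(u,v)])-T
al=Q@R;pe=Q@np.array([-R[1],R[0]])
print('along',np.percentile(al,[0,1,5]),'perp ext',pe.min(),pe.max(),'widest at',al[pe>pe.max()-.004],al[pe<pe.min()+.004])
# reference: grip red blob/nut offset between top & wrist
E
```

```text
w3 tail 0.03244906184021553
tail now [ 0.65197457 -0.12495407  0.        ] 0.023002710924006377 -13.592643245648548
along [-0.17654365 -0.17591812 -0.17374927] perp ext -0.03695923061194279 0.047157829219791156 widest at [-0.08574389] [-0.14227728 -0.14169866 -0.14539449 -0.14481621 -0.14850838]
```

Call:
apply_moves --newtons 60 --pt "0.4 0 0 0 0 0 0" --pt "0.4 0 0 0 0 0 0" --pt "0.4 0 0 0 0 0 0" --pt "0.4 0 0 0.002 0 0 0" --pt "0.4 0 0 0 0 0 0" --pt "0.4 0 0 0 0 0 0"

```text
time_s: 14.43
tcp_pos: [0.6295, -0.1195, 0.0238]
eef_rot: [180.0, 0.0, -11.9]
contact_force: [0.1, 0.5, 1.1]
gripper_width: 0.0348
gripper_force: 0.0
```

Call:
apply_moves --pt "0.4 0 0 0.0015 0 0 0" --pt "0 0 0 0 0 0 0" --pt "0 0 0 0 0 0 0" --pt "0 0 0 0 0 0 0" --pt "0 0 0 0 0 0 0" --pt "0 0 0 0 0 0 0" --pt "0 0 0 0 0 0 0" --pt "0 0 0 0 0 0 0" --pt "0 0 0 0 0 0 0"

```text
time_s: 15.18
tcp_pos: [0.6296, -0.1196, 0.0226]
eef_rot: [180.0, -0.0, -11.9]
contact_force: [0.6, -1.1, -0.8]
gripper_width: 0.017
gripper_force: 60.0
```

Call:
apply_moves --pt "0 0 0 -0.02 0 0 0" --pt "0 0 0 -0.04 0 0 0" --pt "0 0 0 -0.04 0 0 0" --pt "0 0 0 0 0 0 -0.0636" --pt "0 0 0 0 0 0 -0.0636" --pt "0 0 0 0 0 0 -0.0636" --pt "0 0 0 0 0 0 -0.0636" --pt "0 0.0151 -0.0324 0 0 0 0" --pt "0 0.0151 -0.0324 0 0 0 0" --pt "0 0.0151 -0.0324 0 0 0 0" --pt "0 0.0151 -0.0324 0 0 0 0" --pt "0 0.0151 -0.0324 0 0 0 0" --pt "0 0.0151 -0.0324 0 0 0 0" --pt "0 0.0151 -0.0324 0 0 0 0" --pt "0 0.0151 -0.0324 0 0 0 0" --pt "0 0 0 0 0 0 0" --pt "0 0 0 0 0 0 0"

```text
time_s: 16.6
tcp_pos: [0.6984, 0.1603, 0.1212]
eef_rot: [-180.0, 0.1, 11.1]
contact_force: [-0.4, -1.1, -4.8]
gripper_width: 0.0172
gripper_force: 60.0
```

```bash
cat > ring.py <<'E'
from h import *
def ring(zlo,zhi,ztop):
    b=capture('top');s=get_state();P=cloud(b);z=P[...,2];f=b['frame'].astype(int)
    yaw=np.radians(s['eef_rot'][2]);T=s['tcp_pos'];R=np.array([np.cos(yaw),np.sin(yaw)]);N=np.array([-R[1],R[0]])
    m=(z>zlo)&(z<zhi)&(f.min(-1)>60)&(f.max(-1)-f.min(-1)<45)
    v,u=np.nonzero(m);Q=np.array([ray(b,x,y,ztop)[:2] for x,y in zip(u,v)])-T[:2]
    al=Q@R;pe=Q@N;k=(al>-.2)&(al<-.105)&(abs(pe)<.05);al,pe,zz=al[k],pe[k],z[m][k]
    r=cv2.minAreaRect(np.c_[al,pe].astype(np.float32)*1000);(cx,cy),rad=cv2.minEnclosingCircle(np.c_[al,pe].astype(np.float32)*1000)
    print('tcp',T,s['eef_rot'],s['contact_force']);print('n',len(al),'along pct',np.percentile(al,[1,99]),'perp',np.percentile(pe,[1,99]),'circ',cx,cy,rad)
    sl=np.polyfit(al,zz,1);print('z slope',sl[0],'z mean',zz.mean())
    print('ring c world (top cam) using far edge', T[:2]+R*(np.percentile(al,.5)+.0325)+N*(np.percentile(pe,1)+np.percentile(pe,99))/2)
E
python3 -c "
from ring import *
ring(.08,.14,.114)"
```

```text
tcp [0.6981192  0.1587541  0.12127493] [1.79992224e+02 1.12250063e-01 1.10536724e+01] [-0.38475847 -1.19014039 -4.12462918]
n 224 along pct [-0.198078   -0.10693474] perp [-0.03635364  0.03697808] circ -153.92477416992188 14.802250862121582 52.84003448486328
z slope 0.07971201737452564 z mean 0.10741103692295025
ring c world (top cam) using far edge [0.53537871 0.12728044]
```

```bash
python3 - <<'E'
from h import *
b=capture('top');s=get_state();P=cloud(b);z=P[...,2];f=b['frame'].astype(int)
yaw=np.radians(s['eef_rot'][2]);T=s['tcp_pos'];R=np.array([np.cos(yaw),np.sin(yaw)]);N=np.array([-R[1],R[0]])
m=(z>.09)&(z<.125)&(f.min(-1)>60)&(f.max(-1)-f.min(-1)<45)
v,u=np.nonzero(m);Q=np.array([ray(b,x,y,.113)[:2] for x,y in zip(u,v)])-T[:2]
al=Q@R;pe=Q@N
k=(abs(pe)<.012)&(al<-.1)&(al>-.21);print(np.sort(al[k]).round(3))
for sg in(1,-1):
    k=(sg*pe>.030)&(sg*pe<.045)&(al<-.1)&(al>-.19);print(sg,al[k].round(4),pe[k].max() if sg>0 else pe[k].min())
# nut tip from same picture: brass pixels
h=hsv(b);g=(h[...,0]>8)&(h[...,0]<24)&(h[...,1]>90)
k,c,n=blob(g.astype(np.uint8),(150,130,182,165));print('brass',c,n)
E
```

```text
[-0.209 -0.18  -0.18  -0.18  -0.18  -0.179 -0.179 -0.178 -0.178 -0.177
 -0.177 -0.177 -0.177 -0.176 -0.176 -0.175 -0.175 -0.175 -0.174 -0.174
 -0.174 -0.174 -0.173 -0.173 -0.172 -0.172 -0.172 -0.171 -0.171 -0.171
 -0.17  -0.122 -0.122 -0.121 -0.121 -0.121 -0.121 -0.12  -0.12  -0.119
 -0.119 -0.119 -0.118 -0.118 -0.118 -0.118 -0.117 -0.117 -0.116 -0.116
 -0.115 -0.115 -0.115 -0.115 -0.114 -0.114 -0.113 -0.113 -0.112 -0.112
 -0.112 -0.111 -0.11  -0.11  -0.109 -0.109 -0.108 -0.107 -0.107 -0.106
 -0.106 -0.105 -0.104 -0.104 -0.103 -0.103 -0.102 -0.101 -0.101 -0.1  ]
1 [-0.1374 -0.1404 -0.1434 -0.1457 -0.1463 -0.1469 -0.1493 -0.1499 -0.1529] 0.0360533312648151
-1 [-0.132  -0.1356 -0.1386 -0.1392 -0.1416 -0.1422 -0.1446 -0.1452 -0.1458
 -0.1476 -0.1482 -0.1488 -0.1494 -0.1512 -0.1518 -0.1542 -0.1571 -0.1577
 -0.1601] -0.03885632555033795
brass [168.23195876 151.61340206] 194
```

Call:
apply_moves --pt "0 -0.0015 0.001 0.03 0 0 0" --pt "0 0 0 0.025 0 0 0" --pt "0 0 0 0.01 0 0 0" --pt "0 0 0 0.007 0 0 0" --pt "0 0 0 0.005 0 0 0" --pt "0 0 0 0.004 0 0 0" --pt "0 0 0 0.003 0 0 0" --pt "0 0 0 0 0 0 0" --pt "0 0 0 0 0 0 0"

```text
time_s: 17.45
tcp_pos: [0.6982, 0.1569, 0.0393]
eef_rot: [-180.0, -0.1, 11.0]
contact_force: [1.3, -0.2, -5.0]
gripper_width: 0.0172
gripper_force: 60.0
```

Call:
apply_moves --pt "0 0 0 0.002 0 0 0" --pt "0 0 0 0.002 0 0 0" --pt "0 0 0 0.0005 0 0 0" --pt "0 0 0 0 0 0 0" --pt "0 0 0 0 0 0 0"

```text
time_s: 17.87
tcp_pos: [0.6982, 0.157, 0.0346]
eef_rot: [-180.0, -0.1, 11.0]
contact_force: [3.4, 0.8, -1.3]
gripper_width: 0.0169
gripper_force: 60.0
```

```bash
python3 - <<'E'
from h import *
for i in range(2):
    b=capture('top');s=get_state();print(s['tcp_pos'],s['eef_rot'],s['contact_force'],s['moment'])
P=cloud(b);z=P[...,2];f=b['frame'].astype(int)
yaw=np.radians(s['eef_rot'][2]);T=s['tcp_pos'];R=np.array([np.cos(yaw),np.sin(yaw)]);N=np.array([-R[1],R[0]])
v,u=np.nonzero((z>.012)&(z<.04)&(f.min(-1)>60)&(f.max(-1)-f.min(-1)<45))
Q=np.array([ray(b,x,y,.026)[:2] for x,y in zip(u,v)])-T[:2];al=Q@R;pe=Q@N;zz=z[v,u]
k=(np.hypot(al+.143,pe)<.042);print(k.sum(),'z',np.percentile(zz[k],[5,50,95]),'slope',np.polyfit(al[k],zz[k],1),pe[k].min(),pe[k].max(),al[k].min())
E
```

```text
[0.69820563 0.15698406 0.03458036] [-1.79988479e+02 -8.00295115e-02  1.09959791e+01] [3.41953019 0.59751524 0.01454249] [ 0.30676124 -1.14095816  0.02880354]
[0.69823121 0.1569821  0.03456921] [-1.79989398e+02 -8.22189667e-02  1.09959877e+01] [ 2.45981853  0.6210551  -0.33942069] [ 0.26765511 -1.21970807 -0.01857007]
212 z [0.01419196 0.02550364 0.02981059] slope [0.03774322 0.02999464] -0.0382492433090761 0.035704416592844325 -0.17912320518817854
```

Call:
apply_moves --pt "0 0.001 0 0 0 0 0" --pt "0 -0.00078 0.01495 0 0 0 0.0667" --pt "0 -0.00078 0.01495 0 0 0 0.0667" --pt "0 -0.00078 0.01495 0 0 0 0.0667" --pt "0 -0.00078 0.01495 0 0 0 0.0667" --pt "0 -0.00078 0.01495 0 0 0 0.0667" --pt "0 -0.00078 0.01495 0 0 0 0.0667" --pt "0 -0.00078 0.01495 0 0 0 0.0667" --pt "0 -0.00078 0.01495 0 0 0 0.0667" --pt "0 0 0 0 0 0 0" --pt "0 0 0 0 0 0 0"

```text
time_s: 18.88
tcp_pos: [0.6727, 0.0422, 0.0346]
eef_rot: [-180.0, -0.1, -37.1]
contact_force: [3.5, -3.2, -1.1]
gripper_width: 0.0173
gripper_force: 60.0
```

Call:
apply_moves --pt "0 0.001 0 0 0 0 0" --pt "0 -0.0002 0.00748 0 0 0 0.0333" --pt "0 -0.0002 0.00748 0 0 0 0.0333" --pt "0 -0.0002 0.00748 0 0 0 0.0333" --pt "0 -0.0002 0.00748 0 0 0 0.0333" --pt "0 0 0 0 0 0 0" --pt "0 0 0 0 0 0 0"

```text
time_s: 19.47
tcp_pos: [0.6527, 0.0208, 0.0343]
eef_rot: [180.0, -0.0, -48.9]
contact_force: [2.3, -2.2, -0.5]
gripper_width: 0.0172
gripper_force: 60.0
```

Call:
apply_moves --pt "0 -0.0001 0.005 0 0 0 0.0222" --pt "0 -0.0001 0.005 0 0 0 0.0222" --pt "0 0 0 0 0 0 0" --pt "0 0 0 0 0 0 0"

```text
time_s: 19.8
tcp_pos: [0.6452, 0.0148, 0.0342]
eef_rot: [180.0, -0.0, -52.9]
contact_force: [2.7, -3.1, -0.3]
gripper_width: 0.0169
gripper_force: 60.0
```

Call:
apply_moves --pt "0 0 0.0025 0 0 0 0.0111" --pt "0 0 0.0025 0 0 0 0.0111" --pt "0 0 0 0 0 0 0"

```text
time_s: 20.05
tcp_pos: [0.641, 0.0117, 0.0342]
eef_rot: [-180.0, -0.0, -55.1]
contact_force: [3.5, -2.2, -1.0]
gripper_width: 0.0171
gripper_force: 60.0
```

Call:
apply_moves --pt "0 0 0.0025 0 0 0 0.0111" --pt "0 0 0.0025 0 0 0 0.0111" --pt "0 0 0 0 0 0 0"

```text
time_s: 20.3
tcp_pos: [0.6371, 0.0091, 0.0343]
eef_rot: [-179.9, -0.0, -57.1]
contact_force: [5.5, -1.6, -0.1]
gripper_width: 0.0171
gripper_force: 60.0
```

Call:
apply_moves --pt "0 0 0.0025 0 0 0 0.0111" --pt "0 0 0.0025 0 0 0 0.0111" --pt "0 0 0 0 0 0 0" --pt "0 0 0 0 0 0 0"

```text
time_s: 20.63
tcp_pos: [0.6338, 0.007, 0.0345]
eef_rot: [-179.9, -0.0, -59.0]
contact_force: [6.8, 1.0, -1.2]
gripper_width: 0.0174
gripper_force: 60.1
```

Call:
apply_moves --pt "0 0 0.0025 0 0 0 0.0111" --pt "0 0 0.0025 0 0 0 0.0111" --pt "0 0 0 0 0 0 0" --pt "0 0 0 0 0 0 0"

```text
time_s: 20.97
tcp_pos: [0.6304, 0.005, 0.0348]
eef_rot: [-179.8, -0.1, -60.9]
contact_force: [8.3, 1.3, -2.6]
gripper_width: 0.0173
gripper_force: 60.2
```

```bash
python3 - <<'E'
from h import *
for i in range(2):
    b=capture('top');s=get_state();print(s['tcp_pos'],s['eef_rot'],s['contact_force'],s['moment'])
E
```

```text
[0.63039137 0.00498832 0.03477263] [-1.79757439e+02 -5.66124967e-02 -6.09264463e+01] [ 8.02591684  2.25230034 -2.15066636] [ 0.78453773 -2.9473407   0.36840813]
[0.63040674 0.0049869  0.03477077] [-1.79756435e+02 -5.56633405e-02 -6.09287147e+01] [ 8.2463194   2.26909239 -1.17085522] [ 0.80874969 -2.86557733  0.44839588]
```

The torque is now well above friction (8 N at 0.14 m, about 1.2 N m) and keeps rising at the predicted angle, so the hard stop is reached. I'll back off to the middle of the play, then lift slowly.

Call:
apply_moves --pt "0 -0.00035 -0.01 0 0 0 -0.0444" --pt "0 -0.00035 -0.01 0 0 0 -0.0444" --pt "0 -0.00035 -0.01 0 0 0 -0.0444" --pt "0 -0.00035 -0.01 0 0 0 -0.0444" --pt "0 0 0 0 0 0 0" --pt "0 0 0 0 0 0 0"

```text
time_s: 21.57
tcp_pos: [0.6604, 0.028, 0.0341]
eef_rot: [-180.0, -0.0, -45.1]
contact_force: [4.1, -1.0, 1.6]
gripper_width: 0.017
gripper_force: 60.0
```

Call:
apply_moves --pt "0 0.0015 0 0 0 0 0" --pt "0 0 0 -0.002 0 0 0" --pt "0 0 0 0 0 0 0"

```text
time_s: 21.82
tcp_pos: [0.6595, 0.027, 0.0353]
eef_rot: [179.9, 0.1, -45.2]
contact_force: [-0.6, 4.6, -4.1]
gripper_width: 0.0171
gripper_force: 60.0
```

Call:
apply_moves --pt "0 0 0 -0.002 0 0 0" --pt "0 0 0 -0.002 0 0 0" --pt "0 0 0 0 0 0 0"

```text
time_s: 22.07
tcp_pos: [0.6593, 0.027, 0.0386]
eef_rot: [179.9, 0.2, -45.1]
contact_force: [-1.2, 5.5, -10.3]
gripper_width: 0.017
gripper_force: 60.0
```

Call:
apply_moves --pt "0 -0.0008 0 0 0 0 0" --pt "0 -0.0003 -0.01 0 0 0 -0.0444" --pt "0 0 0 0 0 0 0" --pt "0 0 0 0 0 0 0"

```text
time_s: 22.4
tcp_pos: [0.6663, 0.0344, 0.039]
eef_rot: [179.9, 0.1, -41.1]
contact_force: [-1.9, 2.9, -9.1]
gripper_width: 0.0174
gripper_force: 60.0
```

```bash
cat > pl.py <<'E'
from h import *
b=capture('top');s=get_state();print(s['tcp_pos'],s['eef_rot'],s['contact_force'],s['moment'])
P=cloud(b);z=P[...,2];f=b['frame'].astype(int)
yaw=np.radians(s['eef_rot'][2]);T=s['tcp_pos'];R=np.array([np.cos(yaw),np.sin(yaw)]);N=np.array([-R[1],R[0]])
Zt=T[2]-.0225+.014
v,u=np.nonzero((z>Zt-.025)&(z<Zt+.02)&(f.min(-1)>60)&(f.max(-1)-f.min(-1)<45))
Q=np.array([ray(b,x,y,Zt)[:2] for x,y in zip(u,v)])-T[:2];al=Q@R;pe=Q@N;zz=z[v,u]
k=(np.hypot(al+.143,pe)<.045)|((abs(pe)<.02)&(al<-.06)&(al>-.14));w=k.copy();A=np.c_[al,pe,np.ones(len(al))]
for _ in range(6): c=np.linalg.lstsq(A[w],zz[w],rcond=None)[0];w=k&(abs(A@c-zz)<.004)
print(w.sum(),'plane along/perp',c[:2],'z at ring',c[2]-.143*c[0],'expected',Zt)
sh=w&(al>-.1);print('shank perp',np.polyfit(al[sh],pe[sh],1),sh.sum())
E
python3 pl.py
```

```text
[0.6663231  0.03437474 0.03912224] [ 1.79909638e+02  8.66192092e-02 -4.11653712e+01] [ -1.76145126   2.58995041 -10.20147365] [ 1.13528255  0.20839132 -0.18744759]
161 plane along/perp [0.03582781 0.02140527] z at ring 0.02566662774683854 expected 0.03062223579060199
shank perp [-0.09183354 -0.00835236] 28
```

Call:
apply_moves --pt "0 -0.0015 0 0 0 0 0" --pt "0 0 0 0 0 0 0" --pt "0 0 0 0 0 0 0"

```text
time_s: 22.7
tcp_pos: [0.6664, 0.0348, 0.04]
eef_rot: [180.0, -0.0, -41.1]
contact_force: [2.5, -3.3, -11.8]
gripper_width: 0.0172
gripper_force: 60.0
```

Call:
apply_moves --pt "0 -0.0015 0 0 0 0 0" --pt "0 0 0 0 0 0 0" --pt "0 0 0 0 0 0 0"

```text
time_s: 22.95
tcp_pos: [0.6666, 0.0352, 0.0408]
eef_rot: [-180.0, -0.1, -41.1]
contact_force: [5.3, -7.3, -10.8]
gripper_width: 0.0177
gripper_force: 60.0
```

```bash
python3 pl.py
```

```text
[0.66656268 0.03518043 0.040779  ] [-1.79956671e+02 -1.40804007e-01 -4.10586054e+01] [  5.52823808  -7.29929281 -10.56148104] [-2.8702211  -2.50557422 -0.11302816]
159 plane along/perp [0.0406935  0.01486493] z at ring 0.02665991008335473 expected 0.032278997115361745
shank perp [0.02026699 0.00022583] 32
```

```bash
python3 - <<'E'
from h import *
b=capture('top');h=hsv(b).astype(int)
print('S');print(h[138:160,155:178,1]);print('V');print(h[138:160,155:178,2])
E
```

```text
S
[[ 34  11  16  15  19  13  15  16  18  27   4  12  12  22  15  15  11  18
   18  18  27  13  10]
 [ 16   9   9  20   8  15  17  15  21  32  27  10  21  12  16  15  23  11
   15  19  13  15  26]
 [ 10  15  14  20  16   8   9  14  74 131 117  80  68  35  15  18  15  11
   12  18  14  21   0]
 [ 14  14  12  12  10  10  45 100 126 142 117  52  43  62  85  32   8  18
   19  21  16  11  20]
 [  9  18  16  30  23  65 132 133 131 107  65  37  54  97 131 107  77  32
   11  16   4  23   5]
 [  9  15  13  51 106 139 134 136 129  84  45  60 119 139 129 145 151  75
   28  14  11  17  15]
 [ 15  11  41 116 138 143 145 138 128 108  98 110 132 148 143 139 146 132
   26  14  25  13  21]
 [ 18  19  66 133 137 126 141 134 137 151 144 145 142 136 133 143 126 140
   43  11  15  28  10]
 [ 12  16  52 133 132 144 141 143 140 138 139 139 148 139 138 150 144 126
   36  12  17  28  16]
 [ 13  21  51 120 126 146 141 135 156 145 135 141 147 141 140 146 139 100
   28  13  12  10  15]
 [ 14  13  45 133 147 129 133 135 144 145 138 138 149 143 145 145 137 118
   23  16  14  17   3]
 [  8  23  38 150 146 129 137 1
[... 2473 characters left out ...]
167 131  65 104 114]
 [ 73  83  68  71  71  88 119 119 102 145 165 178 167 154 133 110 121 166
  168 105  62 112 118]
 [ 58  69  98 130 129 131  97  92  89 116 140 147 141 138 139 149 160 179
  159  77  84 114 128]
 [ 62  63  90 136 162 162 124  88  73  98 112 146 153 156 169 163 139 129
  108  74 108 115 151]
 [ 65  61  68 104 134 151 163 144 139 145 149 168 165 139 133 120  77  47
   49  68 112 115 170]
 [ 58  62  78 121 103 110 155 171 173 166 143 137 120  82  55  46  46  55
   88  95 114 127 175]
 [ 45  39  56  99  94  72 106 139 139 122  84  78  44  43  45  58  90  95
  116 108 114 135 183]
 [ 67  54  24  41  59  61  38  61  77  41  51  54  88  86  89  95 113 113
  113 113 114 153 185]]
```

```bash
python3 - <<'E'
from h import *
b=capture('top')
c=np.array([.5585,.1307])
off=np.array([-.004,-.0025]) # top-cam bias seen at the nut
for n,(p,q) in {'now':((167.3,140.5),(165.2,143.2)),'before(c5)':((140+190/8-.4,122+155/8-.4),(140+190/8-.4,122+175/8-.4))}.items():
  for z1,z2 in((.021,.027),(.022,.032)):
    o=ray(b,*p,z1)[:2]-c-off;i=ray(b,*q,z2)[:2]-c-off
    print(n,z1,[(1000*np.hypot(*x)).round(1) for x in(o,i)],[np.degrees(np.arctan2(x[1],x[0])).round(1) for x in(o,i)])
# white line endpoints in top: bright low-sat near foot direction -40
h=hsv(b).astype(int);g=(h[...,2]>110)&(h[...,1]<40)
d=np.array([ray(b,x,y,.008)[:2]-c-off for y in range(125,150) for x in range(165,190) if g[y,x]]);r=np.hypot(*d.T);k=(r>.036)&(r<.08)
print(len(d[k]),np.degrees(np.arctan2(d[k][:,1],d[k][:,0])).round(0))
E
```

```text
now 0.021 [np.float64(26.7), np.float64(15.5)] [np.float64(-10.8), np.float64(0.1)]
now 0.022 [np.float64(26.4), np.float64(13.8)] [np.float64(-11.4), np.float64(-4.2)]
before(c5) 0.021 [np.float64(26.0), np.float64(15.8)] [np.float64(16.1), np.float64(21.2)]
before(c5) 0.022 [np.float64(25.6), np.float64(13.8)] [np.float64(15.9), np.float64(19.6)]
7 [-86. -86. -86. -88. -88. -89. -89.]
```

The stripe looks carried back and the ring has no radial play, so it is wedged. I'll lower it, release so the stress relaxes, and regrip without preload.

Call:
apply_moves --pt "0 0.0015 0 0.003 0 0 0" --pt "0 0 0 0.003 0 0 0" --pt "0 0 0 0 0 0 0" --pt "0.4 0 0 0 0 0 0" --pt "0.4 0 0 0 0 0 0" --pt "0.4 0 0 0 0 0 0" --pt "0.4 0 0 0 0 0 0" --pt "0.4 0 0 0 0 0 0"

```text
time_s: 23.77
tcp_pos: [0.6664, 0.0358, 0.0342]
eef_rot: [-180.0, 0.0, -41.0]
contact_force: [0.1, -0.5, -0.3]
gripper_width: 0.0348
gripper_force: 0.0
```

```bash
python3 pl.py; python3 - <<'E'
from h import *
w=capture('wrist');s=get_state();h=hsv(w);red=((h[...,0]<6)|(h[...,0]>174))&(h[...,1]>150)&(h[...,2]>60)
k,m,N=blob(red,(180,130,330,260));v,u=np.nonzero(k);print(N,s['gripper_width'])
R=np.array([ray(w,x,y,.02)[:2] for x,y in zip(u,v)])-s['tcp_pos'][:2];y=np.radians(s['eef_rot'][2]);a=np.c_[R@[np.cos(y),np.sin(y)],R@[-np.sin(y),np.cos(y)]]
print(a.min(0),a.max(0));
for lo in np.arange(a[:,0].min(),a[:,0].max(),.006):
    q=a[(a[:,0]>=lo)&(a[:,0]<lo+.006)];print(lo.round(3),len(q),q[:,1].mean().round(4) if len(q) else '',np.ptp(q[:,1]).round(4) if len(q) else '')
E
```

```text
[0.66637714 0.03570252 0.03412741] [-1.79996279e+02 -1.78578555e-04 -4.10305182e+01] [ 0.244574   -0.63931379  0.64432602] [0.02051847 0.0437653  0.03516792]
138 plane along/perp [0.02610853 0.0563764 ] z at ring 0.025966512606644836 expected 0.02562740683247674
shank perp [-0.05577158 -0.0042022 ] 26
1774 0.0352252654410447
[-0.00421667 -0.00765995] [0.0266583  0.00994407]
-0.004 363 0.0011 0.017
0.002 332 0.0011 0.0173
0.008 366 0.0011 0.0172
0.014 368 0.0011 0.0175
0.02 327 0.0014 0.0168
0.026 18 0.0013 0.0131
```

Call:
apply_moves --pt "0.5 0 0 -0.035 0 0 0" --pt "0.5 0 0 -0.04 0 0 0" --pt "0.5 0 0 -0.04 0 0 0" --pt "0.5 0 0 -0.04 0 0 0" --pt "0.5 -0.035 0 -0.015 0 0 0" --pt "0.5 -0.035 0 0 0 0 0" --pt "0.5 -0.035 0 0 0 0 0" --pt "0.5 -0.035 0 0 0 0 0" --pt "0.5 0 0 0 0 0 0"

```text
time_s: 24.62
tcp_pos: [0.5572, 0.13, 0.2048]
eef_rot: [-179.9, 0.1, -40.9]
contact_force: [-0.4, 0.5, 0.1]
gripper_width: 0.044
gripper_force: 0.0
```

```bash
cat > nut.py <<'E'
from h import *
w=capture('wrist');s=get_state();print(s['tcp_pos'],s['eef_rot'])
C=np.array([.5587,.1307])
h=hsv(w).astype(int);K=w['camera_matrix'];T=w['T']
def px(p): q=T[:3,:3].T@(np.array(p)-T[:3,3]);q=K@q;return q[:2]/q[2]
print('nut centre px',px([*C,.02]))
u0,v0=px([*C,.02]).astype(int)
A=[]
for v in range(v0-45,v0+45):
  for u in range(u0-45,u0+45):
    if 0<=v<384 and 0<=u<512:
        p=ray(w,u,v,.022)[:2]-C;A.append((np.hypot(*p),np.degrees(np.arctan2(p[1],p[0])),*h[v,u],u,v))
A=np.array(A)
br=(A[:,0]<.03)&(A[:,2]>8)&(A[:,2]<28)&(A[:,3]>100);print('brass',br.sum(),'px mean',A[br][:,5:].mean(0))
print('brass mean world',ray(w,*A[br][:,5:].mean(0),.024))
# stripe: low saturation within r 14..22mm
for a0 in range(-180,180,10):
    k=(A[:,0]>.014)&(A[:,0]<.021)&(abs(A[:,1]-a0)<5)
    if k.sum(): print(a0,k.sum(),'S',int(np.median(A[k,3])),'V',int(np.median(A[k,4])),end=' | ')
print()
# outer radius profile of brass by angle -> flats
ang=np.arange(-180,180,6)
print([(int(a),round(1000*np.max(A[br&(abs(A[:,1]-a)<4)][:,0]),1) if (br&(abs(A[:,1]-a)<4)).any() else 0) for a in ang])
np.save('wn.npy',w,allow_pickle=True)
E
python3 nut.py
```

```text
[0.5589675  0.12921236 0.20491438] [-1.79930931e+02  2.82616847e-03 -4.08505001e+01]
nut centre px [258.06654952 174.84550007]
brass 1548 px mean [258.68281654 175.80813953]
brass mean world [0.55824027 0.13024717 0.024     ]
-180 9 S 154 V 121 | -170 19 S 153 V 125 | -160 19 S 151 V 130 | -150 20 S 153 V 137 | -140 19 S 155 V 145 | -130 21 S 154 V 145 | -120 19 S 152 V 152 | -110 21 S 153 V 153 | -100 20 S 149 V 152 | -90 20 S 148 V 157 | -80 23 S 145 V 156 | -70 19 S 145 V 162 | -60 21 S 147 V 232 | -50 19 S 144 V 251 | -40 19 S 150 V 248 | -30 22 S 67 V 244 | -20 21 S 37 V 241 | -10 20 S 90 V 191 | 0 19 S 137 V 146 | 10 22 S 140 V 144 | 20 20 S 139 V 140 | 30 20 S 138 V 136 | 40 21 S 140 V 133 | 50 20 S 144 V 133 | 60 19 S 145 V 134 | 70 18 S 147 V 129 | 80 20 S 142 V 121 | 90 20 S 143 V 116 | 100 19 S 147 V 115 | 110 19 S 147 V 115 | 120 20 S 150 V 114 | 130 16 S 151 V 116 | 140 18 S 152 V 115 | 150 19 S 151 V 114 | 160 18 S 150 V 115 | 170 20 S 151 V 117 | 
[(-180, np.float64(25.2)), (-174, np.float64(25.2)), (-168, np.float64(25.3)), (-162, np.float64(24.0)), (-156, np.float64(
[... 641 characters left out ...]
float64(25.0)), (12, np.float64(24.5)), (18, np.float64(24.2)), (24, np.float64(23.2)), (30, np.float64(23.2)), (36, np.float64(22.6)), (42, np.float64(22.8)), (48, np.float64(22.8)), (54, np.float64(24.0)), (60, np.float64(24.7)), (66, np.float64(25.3)), (72, np.float64(25.3)), (78, np.float64(24.3)), (84, np.float64(23.5)), (90, np.float64(23.1)), (96, np.float64(23.2)), (102, np.float64(23.5)), (108, np.float64(23.8)), (114, np.float64(24.3)), (120, np.float64(24.6)), (126, np.float64(25.4)), (132, np.float64(24.9)), (138, np.float64(23.5)), (144, np.float64(23.5)), (150, np.float64(22.9)), (156, np.float64(22.9)), (162, np.float64(23.2)), (168, np.float64(23.7)), (174, np.float64(24.0))]
```

The stripe is now at about -22° world and the wrench handle at -41°. That makes sense: at hard torque the ring wedges on the nut corners, and backing off carried the nut back about 18°. The plan is to regrip without preload, break the wedge, reseat, and this time only touch the stop gently.

Call:
apply_moves --pt "0.5 0.035 -0.0011 0 0 0 0" --pt "0.5 0.035 0 0 0 0 0" --pt "0.5 0.035 0 0 0 0 0" --pt "0.5 0.035 0 0.015 0 0 0" --pt "0.5 0 0 0.04 0 0 0" --pt "0.5 0 0 0.04 0 0 0" --pt "0.5 0 0 0.04 0 0 0" --pt "0.5 0 0 0.035 0 0 0" --pt "0 0 0 0 0 0 0" --pt "0 0 0 0 0 0 0" --pt "0 0 0 0 0 0 0" --pt "0 0 0 0 0 0 0" --pt "0 0 0 0 0 0 0" --pt "0 0 0 0 0 0 0" --pt "0 0 0 0 0 0 0" --pt "0 0 0 0 0 0 0"

```text
time_s: 26.0
tcp_pos: [0.6687, 0.0364, 0.0359]
eef_rot: [-179.8, -0.1, -41.0]
contact_force: [3.5, -3.5, 3.8]
gripper_width: 0.017
gripper_force: 60.0
```

Call:
apply_moves --pt "0 -0.0002 -0.0075 0 0 0 -0.0333" --pt "0 -0.0002 -0.0075 0 0 0 -0.0333" --pt "0 -0.0002 -0.0075 0 0 0 -0.0333" --pt "0 0 0 0 0 0 0"

```text
time_s: 26.33
tcp_pos: [0.6822, 0.0553, 0.035]
eef_rot: [-179.9, -0.1, -31.9]
contact_force: [4.6, -3.4, 3.6]
gripper_width: 0.0174
gripper_force: 60.0
```

Call:
apply_moves --pt "0 0.001 0 -0.002 0 0 0" --pt "0 -0.0002 -0.0075 -0.002 0 0 -0.0333" --pt "0 -0.0002 -0.0075 -0.002 0 0 -0.0333" --pt "0 -0.0002 -0.0075 -0.002 0 0 -0.0333" --pt "0 -0.0002 -0.0075 -0.002 0 0 -0.0333" --pt "0 0 0 0 0 0 0"

```text
time_s: 26.83
tcp_pos: [0.6943, 0.0817, 0.0434]
eef_rot: [-180.0, 0.0, -20.0]
contact_force: [2.7, -0.8, -4.2]
gripper_width: 0.0172
gripper_force: 60.0
```

```bash
python3 pl.py
```

```text
[0.69422236 0.08128037 0.04339029] [-1.79985897e+02  2.78387626e-02 -2.01646734e+01] [ 4.05707729  0.72577959 -4.83378711] [-2.50885318e-01 -1.55351429e+00 -1.90240084e-04]
197 plane along/perp [0.04780633 0.00379256] z at ring 0.027027474313481424 expected 0.03489028824342355
shank perp [-0.02735183 -0.00487662] 27
```

Call:
apply_moves --pt "0 0 0 -0.003 0 0 0" --pt "0 0.0005 0.004 -0.003 0 0 0.0178" --pt "0 0 -0.004 -0.003 0 0 -0.0178" --pt "0 0 0 -0.003 0 0 0" --pt "0 0 0 0 0 0 0"

```text
time_s: 27.3
tcp_pos: [0.6928, 0.0805, 0.0558]
eef_rot: [179.9, 0.2, -20.1]
contact_force: [-4.4, 2.5, -5.0]
gripper_width: 0.0167
gripper_force: 60.0
```

```bash
python3 pl.py
```

```text
[0.69282695 0.08051877 0.05561938] [179.90876569   0.2064619  -20.0978309 ] [-3.71369076  1.57613953 -6.23676416] [ 0.47904     1.1844337  -0.07613567]
196 plane along/perp [ 0.10507535 -0.00113051] z at ring 0.029778243410436025 expected 0.04711938427682773
shank perp [0.07415986 0.00272571] 34
```

Call:
apply_moves --pt "0 0 0 -0.008 0 0 0" --pt "0 0.0005 0.003 -0.008 0 0 0.0133" --pt "0 0 -0.003 -0.008 0 0 -0.0133" --pt "0 -0.0005 0 -0.01 0 0 0" --pt "0 0 0 -0.015 0 0 0" --pt "0 0 0 -0.02 0 0 0" --pt "0 0 0 -0.03 0 0 0" --pt "0 0 0 0 0 0 0" --pt "0 0 0 0 0 0 0"

```text
time_s: 28.1
tcp_pos: [0.6949, 0.0811, 0.1572]
eef_rot: [-180.0, -0.1, -20.0]
contact_force: [-0.7, 0.4, -0.0]
gripper_width: 0.0171
gripper_force: 59.9
```

```bash
python3 pl.py
```

```text
[0.69507152 0.08074562 0.15659853] [-1.79962676e+02 -5.75722135e-02 -2.00354148e+01] [-2.33398411  1.00506246  0.49912217] [0.34554263 1.15340097 0.02821944]
0 plane along/perp [0. 0.] z at ring 0.0 expected 0.14809853022029493Traceback (most recent call last):
  File "pl.py", line 11, in <module>
    sh=w&(al>-.1);print('shank perp',np.polyfit(al[sh],pe[sh],1),sh.sum())
                                     ~~~~~~~~~~^^^^^^^^^^^^^^^^^
    raise TypeError("expected non-empty vector for x")
TypeError: expected non-empty vector for x
```

```bash
python3 - <<'E'
from h import *
b=capture('top');s=get_state();print(s['contact_force'],s['tcp_pos'])
P=cloud(b);z=P[...,2];f=b['frame'].astype(int);yaw=np.radians(s['eef_rot'][2]);T=s['tcp_pos'];R=np.array([np.cos(yaw),np.sin(yaw)]);N=np.array([-R[1],R[0]])
Q=P[...,:2]-T[:2];al=Q@R;pe=Q@N
m=(z>.02)&(z<.2)&(f.min(-1)>55)&(f.max(-1)-f.min(-1)<45)&(abs(pe)<.04)&(al<-.03)
for lo in np.arange(-.2,-.03,.01):
    k=m&(al>=lo)&(al<lo+.01);
    if k.sum()>2: print(lo.round(2),k.sum(),np.percentile(z[k],[10,50,90]).round(3))
E
```

```text
[-1.19209558 -0.136277   -0.02474395] [0.69527364 0.08050551 0.15616569]
-0.2 10 [0.081 0.087 0.089]
-0.17 18 [0.029 0.046 0.052]
-0.16 47 [0.039 0.051 0.056]
-0.15 27 [0.052 0.057 0.063]
-0.14 27 [0.038 0.064 0.068]
-0.13 34 [0.029 0.069 0.074]
-0.12 43 [0.071 0.078 0.081]
-0.11 26 [0.078 0.082 0.088]
-0.1 16 [0.085 0.09  0.095]
-0.09 16 [0.093 0.097 0.1  ]
-0.08 12 [0.1   0.102 0.105]
```

Call:
apply_moves --pt "0 0 0 -0.02 0 0 0" --pt "0 0 0 -0.03 0 0 0" --pt "0 0 0 -0.02 0 0 0" --pt "0 0 0 0 0 0 0" --pt "0 0 0 0 0 0 0"

```text
time_s: 28.62
tcp_pos: [0.6962, 0.0804, 0.2263]
eef_rot: [-179.9, -0.2, -20.1]
contact_force: [-1.5, -0.2, -4.8]
gripper_width: 0.0174
gripper_force: 59.9
```

Call:
apply_moves --pt "0 0.001 0.035 0 0 0 0" --pt "0 0.001 0.035 0 0 0 0" --pt "0 0.001 0.035 0 0 0 0" --pt "0 0.001 0.035 0 0 0 0" --pt "0 0.001 0.035 0.02 0 0 0" --pt "0 0.001 0.035 0.03 0 0 0" --pt "0 0 0 0.03 0 0 0" --pt "0 0 0 0.025 0 0 0" --pt "0 0 0 0.02 0 0 0" --pt "0 0 0 0.018 0 0 0" --pt "0 0 0 0.015 0 0 0" --pt "0 0 0 0.015 0 0 0" --pt "0 0 0 0.012 0 0 0" --pt "0 0 0 0.01 0 0 0" --pt "0 0 0 0.0065 0 0 0" --pt "0 0 0 0 0 0 0"

```text
time_s: 29.95
tcp_pos: [0.629, -0.1156, 0.0248]
eef_rot: [179.9, 0.1, -20.1]
contact_force: [2.5, -0.6, 0.8]
gripper_width: 0.0176
gripper_force: 60.0
```

Call:
apply_moves --pt "0.5 0 0 0 0 0 0" --pt "0.5 0 0 0 0 0 0" --pt "0.5 0 0 0 0 0 0" --pt "0.5 0 0 0 0 0 0" --pt "0.5 0 0 0 0 0 0" --pt "0.5 0 0 0 0 0 0"

```text
time_s: 30.45
tcp_pos: [0.6298, -0.1154, 0.0268]
eef_rot: [-180.0, -0.0, -20.1]
contact_force: [-0.1, -0.6, 0.4]
gripper_width: 0.0431
gripper_force: 0.0
```

```bash
cat > tail.py <<'E'
from h import *
w=capture('wrist');s=get_state();T=s['tcp_pos'];h=hsv(w);red=((h[...,0]<6)|(h[...,0]>174))&(h[...,1]>150)&(h[...,2]>60)
k,m,N=blob(red,(150,100,360,260));v,u=np.nonzero(k);zb=T[2]-.0225
y=np.radians(s['eef_rot'][2]);R=np.array([[np.cos(y),np.sin(y)],[-np.sin(y),np.cos(y)]])
L=lambda u,v,z:R@(ray(w,u,v,z)[:2]-T[:2])
print(T,s['eef_rot'],s['contact_force'],s['gripper_width'],N)
vt=v.min();print('tail x(+2.6 bias)',L(u[v<vt+3].mean(),vt,max(zb,0))[0])
a=np.array([L(x,q,max(zb,0)+.014) for x,q in zip(u,v)])
q=[(lo,a[(a[:,0]>=lo)&(a[:,0]<lo+.006)][:,1]) for lo in np.arange(a[:,0].min(),a[:,0].max()-.012,.006)]
print(np.polyfit([x[0]+.003 for x in q],[(x[1].min()+x[1].max())/2 for x in q],1))
E
python3 tail.py
```

```text
[ 0.62978371 -0.11547651  0.02671298] [-1.79990286e+02 -1.48173399e-02 -2.00605180e+01] [ 0.42151394 -1.02409527  1.16262877] 0.043203079021196696 1061
tail x(+2.6 bias) 0.011482744846567673
[0.00043561 0.00024357]
```

Call:
apply_moves --pt "0.5 -0.0235 0 0 0 0 0" --pt "0.5 -0.0235 0 0.0035 0 0 0" --pt "0.5 0 0 0 0 0 0" --pt "0 0 0 0 0 0 0" --pt "0 0 0 0 0 0 0" --pt "0 0 0 0 0 0 0" --pt "0 0 0 0 0 0 0" --pt "0 0 0 0 0 0 0" --pt "0 0 0 0 0 0 0" --pt "0 0 0 0 0 0 0" --pt "0 0 0 0 0 0 0"

```text
time_s: 31.42
tcp_pos: [0.5861, -0.0995, 0.0229]
eef_rot: [-180.0, -0.0, -20.1]
contact_force: [2.0, -1.5, -1.9]
gripper_width: 0.0169
gripper_force: 60.0
```

```bash
python3 tail.py; python3 - <<'E'
from h import *
b=capture('top');P=cloud(b);z=P[...,2];f=b['frame'].astype(int);s=get_state()
yaw=np.radians(s['eef_rot'][2]);T=s['tcp_pos'];R=np.array([np.cos(yaw),np.sin(yaw)]);N=np.array([-R[1],R[0]])
v,u=np.nonzero((z>.007)&(z<.03)&(f.min(-1)>60)&(f.max(-1)-f.min(-1)<45))
Q=np.array([ray(b,x,y,.014)[:2] for x,y in zip(u,v)])-T[:2];al=Q@R;pe=Q@N
k=(abs(pe)<.012)&(al<-.07)&(al>-.16);print(np.sort(al[k]).round(3))
for sg in(1,-1):
    k=(sg*pe>.030)&(sg*pe<.045)&(al<-.07)&(al>-.16);print(sg,al[k].mean().round(4),abs(pe[k]).max())
E
```

```text
[ 0.5859679  -0.09951027  0.02293428] [-1.79995384e+02 -2.55257845e-02 -2.00629564e+01] [ 0.66469821 -0.84482705 -1.70936507] 0.017006477461967536 4100
tail x(+2.6 bias) 0.05705477273113962
[0.00119809 0.00084304]
[-0.143 -0.143 -0.142 -0.142 -0.142 -0.141 -0.141 -0.141 -0.14  -0.14
 -0.139 -0.139 -0.138 -0.138 -0.138 -0.137 -0.137 -0.136 -0.136 -0.085
 -0.085 -0.084 -0.084 -0.084 -0.083 -0.083 -0.082 -0.082 -0.081 -0.081
 -0.081 -0.08  -0.08  -0.08  -0.079 -0.079 -0.078 -0.078 -0.078 -0.077
 -0.076 -0.076 -0.075 -0.075 -0.074 -0.073 -0.072 -0.072 -0.071 -0.07 ]
1 -0.1078 0.03638054686685866
-1 -0.1116 0.036160195373420904
```

Call:
apply_moves --pt "0 0 0 -0.02 0 0 0" --pt "0 0 0 -0.04 0 0 0" --pt "0 0 0 -0.04 0 0 0" --pt "0 0 0 -0.04 0 0 0" --pt "0 0 0 -0.04 0 0 0" --pt "0 -0.0162 -0.0291 0 0 0 0" --pt "0 -0.0162 -0.0291 0 0 0 0" --pt "0 -0.0162 -0.0291 0 0 0 0" --pt "0 -0.0162 -0.0291 0 0 0 0" --pt "0 -0.0162 -0.0291 0 0 0 0" --pt "0 0 0 0 0 0 0" --pt "0 0 0 0 0 0 0"

```text
time_s: 32.52
tcp_pos: [0.5583, 0.0668, 0.2022]
eef_rot: [180.0, 0.1, -19.9]
contact_force: [-0.4, -0.2, -4.0]
gripper_width: 0.0172
gripper_force: 60.0
```

```bash
python3 nut.py
```

```text
[0.55853526 0.06570045 0.20226623] [ 1.79951519e+02  8.92910577e-02 -1.99697705e+01]
nut centre px [201.86472384 196.14496468]
brass 1614 px mean [203.03593556 196.63258984]
brass mean world [0.55871926 0.1286404  0.024     ]
-180 9 S 157 V 113 | -170 17 S 156 V 114 | -160 19 S 159 V 115 | -150 18 S 156 V 115 | -140 18 S 156 V 118 | -130 19 S 155 V 119 | -120 19 S 156 V 121 | -110 19 S 153 V 121 | -100 21 S 151 V 123 | -90 18 S 150 V 124 | -80 19 S 149 V 125 | -70 19 S 146 V 126 | -60 22 S 143 V 125 | -50 20 S 142 V 127 | -40 20 S 139 V 126 | -30 17 S 136 V 125 | -20 20 S 133 V 123 | -10 20 S 69 V 130 | 0 19 S 51 V 135 | 10 20 S 85 V 130 | 20 21 S 133 V 123 | 30 19 S 138 V 123 | 40 19 S 138 V 123 | 50 20 S 139 V 121 | 60 20 S 140 V 120 | 70 18 S 142 V 119 | 80 19 S 145 V 120 | 90 18 S 147 V 118 | 100 19 S 148 V 119 | 110 17 S 149 V 118 | 120 17 S 152 V 117 | 130 18 S 153 V 115 | 140 18 S 156 V 113 | 150 17 S 154 V 113 | 160 19 S 153 V 113 | 170 17 S 154 V 113 | 
[(-180, np.float64(23.3)), (-174, np.float64(24.7)), (-168, np.float64(24.9)), (-162, np.float64(26.2)), (-156, np.float64(
[... 670 characters left out ...]
float64(24.2)), (12, np.float64(25.8)), (18, np.float64(25.8)), (24, np.float64(25.6)), (30, np.float64(24.9)), (36, np.float64(24.4)), (42, np.float64(23.2)), (48, np.float64(22.8)), (54, np.float64(22.9)), (60, np.float64(22.7)), (66, np.float64(23.5)), (72, np.float64(24.9)), (78, np.float64(25.4)), (84, np.float64(25.7)), (90, np.float64(25.4)), (96, np.float64(24.4)), (102, np.float64(24.0)), (108, np.float64(23.6)), (114, np.float64(23.5)), (120, np.float64(24.0)), (126, np.float64(24.3)), (132, np.float64(25.3)), (138, np.float64(26.3)), (144, np.float64(26.3)), (150, np.float64(25.7)), (156, np.float64(25.1)), (162, np.float64(23.9)), (168, np.float64(23.9)), (174, np.float64(23.6))]
```

Call:
apply_moves --pt "0 0 0 0 0 0 -0.0593" --pt "0 0 0 0 0 0 -0.0593" --pt "0 0 0 0 0 0 -0.0593" --pt "0 0.0262 -0.016 0 0 0 0" --pt "0 0.0262 -0.016 0 0 0 0" --pt "0 0.0262 -0.016 0.02 0 0 0" --pt "0 0.0262 -0.0162 0.02 0 0 0" --pt "0 0 0 0.04 0 0 0" --pt "0 0 0 0 0 0 0" --pt "0 0 0 0 0 0 0"

```text
time_s: 33.4
tcp_pos: [0.6668, 0.1196, 0.1192]
eef_rot: [179.8, 0.4, -4.2]
contact_force: [-1.2, -0.4, -3.7]
gripper_width: 0.0174
gripper_force: 60.0
```

```bash
python3 - <<'E'
from h import *
b=capture('top');P=cloud(b);z=P[...,2];f=b['frame'].astype(int);s=get_state();print(s['tcp_pos'],s['eef_rot'],s['contact_force'])
yaw=np.radians(s['eef_rot'][2]);T=s['tcp_pos'];R=np.array([np.cos(yaw),np.sin(yaw)]);N=np.array([-R[1],R[0]]);Zt=T[2]-.0225+.014
v,u=np.nonzero((z>Zt-.02)&(z<Zt+.012)&(f.min(-1)>60)&(f.max(-1)-f.min(-1)<45))
Q=np.array([ray(b,x,y,Zt)[:2] for x,y in zip(u,v)])-T[:2];al=Q@R;pe=Q@N
k=(abs(pe)<.012)&(al<-.07)&(al>-.16);a=np.sort(al[k]);i=np.diff(a).argmax();print(a[0],a[i],a[i+1],np.diff(a).max())
rc=(a[i]+a[i+1])/2;q=[]
for sg in(1,-1):
    k2=(sg*pe>.030)&(sg*pe<.045)&(al<-.07)&(al>-.16);print(sg,al[k2].mean().round(4),abs(pe[k2]).max());q.append(sg*abs(pe[k2]).max())
print('topcam ring',T[:2]+R*rc+N*sum(q)/2,'target (fit before) .5528 .1278; tilt',np.polyfit(al[k],z[v,u][k],1)[0])
E
```

```text
[0.66836436 0.12022423 0.12207029] [ 1.79898094e+02  1.20787808e-01 -4.10975582e+00] [ 0.85393951 -0.43225556 -2.89769361]
-0.14896295920635244 -0.13943844766950883 -0.09106022230267045 0.048378225366838376
1 -0.114 0.03432092416588913
-1 -0.1156 0.03811244647474113
topcam ring [0.55327551 0.12659295] target (fit before) .5528 .1278; tilt 0.03266482359365011
```

Call:
apply_moves --pt "0 0 -0.0015 0.03 0 0 0" --pt "0 0 0 0.025 0 0 0" --pt "0 0 0 0.01 0 0 0" --pt "0 0 0 0.007 0 0 0" --pt "0 0 0 0.005 0 0 0" --pt "0 0 0 0.004 0 0 0" --pt "0 0 0 0.003 0 0 0" --pt "0 0 0 0 0 0 0" --pt "0 0 0 0 0 0 0"

```text
time_s: 34.2
tcp_pos: [0.669, 0.1233, 0.0397]
eef_rot: [-180.0, -0.1, -4.0]
contact_force: [0.0, 0.3, -3.7]
gripper_width: 0.017
gripper_force: 60.0
```

Call:
apply_moves --pt "0 0 0 0.002 0 0 0" --pt "0 0 0 0.001 0 0 0" --pt "0 0 0 0 0 0 0" --pt "0 0 0 0 0 0 0"

```text
time_s: 34.53
tcp_pos: [0.6687, 0.1233, 0.0361]
eef_rot: [-180.0, -0.0, -4.0]
contact_force: [0.1, 0.2, -3.7]
gripper_width: 0.0172
gripper_force: 60.0
```

Call:
apply_moves --pt "0 -0.0006 0.0115 0 0 0 0.0667" --pt "0 -0.0006 0.0115 0 0 0 0.0667" --pt "0 -0.0006 0.0115 0 0 0 0.0667" --pt "0 -0.0006 0.0115 0 0 0 0.0667" --pt "0 -0.0006 0.0115 0 0 0 0.0667" --pt "0 -0.0006 0.0115 0 0 0 0.0667" --pt "0 -0.0006 0.0115 0 0 0 0.0667" --pt "0 0 0 0 0 0 0" --pt "0 0 0 0 0 0 0"

```text
time_s: 35.28
tcp_pos: [0.636, 0.0502, 0.0368]
eef_rot: [-180.0, -0.1, -46.1]
contact_force: [3.6, -7.1, -3.5]
gripper_width: 0.0172
gripper_force: 60.0
```

```bash
cat > f.py <<'E'
from h import *
F=[];M=[]
for i in range(3): capture('wrist');s=get_state();F.append(s['contact_force']);M.append(s['moment'])
F=np.mean(F,0);M=np.mean(M,0);y=np.radians(s['eef_rot'][2]);T=s['tcp_pos']
print('tcp',T.round(4),'rot',s['eef_rot'].round(2),'F radial %.2f resist-cw %.2f z %.2f'%(F[0]*np.cos(y)+F[1]*np.sin(y),-(F[0]*np.sin(y)-F[1]*np.cos(y)),F[2]),'M',M.round(2))
E
python3 f.py
```

```text
tcp [0.6362 0.0504 0.0367] rot [-1.7999e+02 -1.1000e-01 -4.6050e+01] F radial 7.41 resist-cw -2.21 z -3.25 M [-2.69 -1.45  0.16]
```

Call:
apply_moves --pt "0 0.002 0 0 0 0 0" --pt "0 -0.0001 0.0058 0 0 0 0.0333" --pt "0 -0.0001 0.0058 0 0 0 0.0333" --pt "0 0 0 0 0 0 0"

```text
time_s: 35.77
tcp_pos: [0.6273, 0.0421, 0.036]
eef_rot: [180.0, 0.0, -52.2]
contact_force: [-0.6, -0.5, -2.9]
gripper_width: 0.0173
gripper_force: 60.0
```

```bash
python3 f.py
```

```text
tcp [0.6278 0.0425 0.036 ] rot [ 1.7996e+02  1.0000e-02 -5.1970e+01] F radial 0.73 resist-cw -1.64 z -2.72 M [-0.57  0.29  0.09]
```

Forces are low. Next come 1° steps toward the stop.

Call:
apply_moves --pt "0 0 0.0019 0 0 0 0.0111" --pt "0 0 0.0019 0 0 0 0.0111" --pt "0 0 0 0 0 0 0"

```text
time_s: 36.17
tcp_pos: [0.6248, 0.0402, 0.0359]
eef_rot: [180.0, -0.0, -54.1]
contact_force: [-0.5, -1.4, -3.5]
gripper_width: 0.0174
gripper_force: 60.1
```

```bash
python3 f.py
```

```text
tcp [0.6249 0.0403 0.036 ] rot [179.99  -0.   -54.04] F radial 0.80 resist-cw -1.16 z -3.40 M [-0.58  0.1   0.23]
```

Call:
apply_moves --pt "0 0 0.0019 0 0 0 0.0111" --pt "0 0 0.0019 0 0 0 0.0111" --pt "0 0 0 0 0 0 0"

```text
time_s: 36.57
tcp_pos: [0.6216, 0.038, 0.036]
eef_rot: [-180.0, 0.0, -56.2]
contact_force: [-0.1, -1.5, -4.6]
gripper_width: 0.0175
gripper_force: 60.1
```

```bash
python3 f.py
```

```text
tcp [0.6217 0.0381 0.0359] rot [179.99   0.   -56.06] F radial 1.42 resist-cw -0.94 z -3.60 M [-0.58  0.05  0.24]
```

Call:
apply_moves --pt "0 0 0.0019 0 0 0 0.0111" --pt "0 0 0.0019 0 0 0 0.0111" --pt "0 0 0 0 0 0 0"

```text
time_s: 36.97
tcp_pos: [0.6191, 0.0363, 0.0362]
eef_rot: [-179.9, -0.0, -58.1]
contact_force: [2.2, 0.9, -4.0]
gripper_width: 0.0171
gripper_force: 60.2
```

```bash
python3 f.py
```

```text
tcp [0.6191 0.0363 0.0361] rot [-1.7995e+02 -1.0000e-02 -5.8030e+01] F radial 0.84 resist-cw 1.78 z -3.67 M [ 0.14 -0.69  0.45]
```

Call:
apply_moves --pt "0 0 0.0019 0 0 0 0.0111" --pt "0 0 0.0019 0 0 0 0.0111" --pt "0 0 0 0 0 0 0"

```text
time_s: 37.37
tcp_pos: [0.6164, 0.0346, 0.0364]
eef_rot: [-179.9, -0.0, -60.1]
contact_force: [4.1, 2.7, -5.3]
gripper_width: 0.017
gripper_force: 60.4
```

```bash
python3 f.py
```

```text
tcp [0.6164 0.0346 0.0363] rot [-1.7988e+02 -3.0000e-02 -6.0040e+01] F radial -0.68 resist-cw 5.27 z -3.70 M [ 1.03 -1.65  0.59]
```

Call:
apply_moves --pt "0 0 -0.0038 0 0 0 -0.0222" --pt "0 0 -0.0038 0 0 0 -0.0222" --pt "0 0 0 0 0 0 0"

```text
time_s: 37.77
tcp_pos: [0.6211, 0.0376, 0.0357]
eef_rot: [179.9, 0.0, -56.0]
contact_force: [-1.3, -0.9, -0.6]
gripper_width: 0.0173
gripper_force: 60.0
```

```bash
python3 f.py
```

```text
tcp [0.621  0.0375 0.0358] rot [ 1.7992e+02  3.0000e-02 -5.6170e+01] F radial -0.18 resist-cw -1.05 z -0.77 M [-0.08  0.36  0.08]
```

Call:
apply_moves --pt "0 0 -0.0038 0 0 0 -0.0222" --pt "0 0 -0.0038 0 0 0 -0.0222" --pt "0 0 0 0 0 0 0"

```text
time_s: 38.17
tcp_pos: [0.6275, 0.0423, 0.0357]
eef_rot: [179.9, 0.0, -52.1]
contact_force: [-2.5, -0.3, -1.5]
gripper_width: 0.0173
gripper_force: 60.0
```

```bash
python3 f.py; python3 pl.py
```

```text
tcp [0.6275 0.0422 0.0358] rot [ 1.7995e+02  3.0000e-02 -5.2160e+01] F radial -1.70 resist-cw -1.98 z -1.74 M [0.37 0.85 0.14]
[0.62751275 0.04221014 0.03579404] [ 1.79958977e+02  2.70219943e-02 -5.21472742e+01] [-3.5815664   1.00644051 -1.50311435] [0.46471743 0.90321354 0.12570895]
76 plane along/perp [0.00679991 0.01258548] z at ring 0.026217685159584773 expected 0.02729403845084402
shank perp [-0.32016986 -0.02518701] 39
```

Call:
apply_moves --pt "0 -0.0015 0 0 0 0 0" --pt "0 0 0 0 0 0 0"

```text
time_s: 38.53
tcp_pos: [0.6276, 0.0426, 0.0362]
eef_rot: [180.0, -0.1, -52.1]
contact_force: [1.2, -5.7, -3.0]
gripper_width: 0.0174
gripper_force: 60.0
```

```bash
python3 f.py; python3 - <<'E'
from h import *
b=capture('top');h=hsv(b).astype(int);print(h[139:146,157:175,1])
E
```

```text
tcp [0.6276 0.0425 0.0361] rot [ 1.7999e+02 -6.0000e-02 -5.2100e+01] F radial 4.65 resist-cw -2.47 z -2.42 M [-1.93 -0.48  0.16]
[[  9  21  15  15  16   8   9  21  50  36  13  18  15   8  16  16  15  18]
 [  8  11  16   9  18  19  47  94 118 110  76  30  15  21  12  11   8   8]
 [ 22  12  10  37  61  84 119 131 133 136 100  27  48  30  17  14  14  15]
 [ 19   9  43 111 142 133 129 136  97  63  50  26  59 105  38  12   8  19]
 [ 11  59 124 138 140 143 150 121  63  34  52  73 116 133 117  51  14   7]
 [ 13 110 139 133 140 134 148 139  92  66 114 136 133 140 136 107  35  11]
 [ 18 113 149 150 147 144 157 138 134 128 137 124 127 137 131 135  71  13]]
```

The nut follows on back-off, since the ring stays wedged. In stroke 1, though, lifting the handle unlocked the ring without turning the nut. So I'll go back to the stop and lift straight from there.

Call:
apply_moves --pt "0 0.0013 0 0 0 0 0" --pt "0 0 0.0048 0 0 0 0.0278" --pt "0 0 0.0048 0 0 0 0.0278" --pt "0 0 0.0019 0 0 0 0.0111" --pt "0 0 0 0 0 0 0"

```text
time_s: 39.15
tcp_pos: [0.6182, 0.0357, 0.036]
eef_rot: [180.0, 0.0, -58.1]
contact_force: [-2.4, 1.0, -1.7]
gripper_width: 0.0172
gripper_force: 60.0
```

```bash
python3 f.py
```

```text
tcp [0.6184 0.0357 0.0358] rot [ 1.7995e+02  2.0000e-02 -5.8020e+01] F radial -3.18 resist-cw -2.31 z -1.32 M [0.33 1.14 0.17]
```

Call:
apply_moves --pt "0 0 0.0019 0 0 0 0.0111" --pt "0 0 0.0019 0 0 0 0.0111" --pt "0 0 0 0 0 0 0"

```text
time_s: 39.55
tcp_pos: [0.6167, 0.0346, 0.0363]
eef_rot: [-179.8, -0.0, -60.1]
contact_force: [0.4, 5.3, -4.1]
gripper_width: 0.0172
gripper_force: 60.5
```

```bash
python3 f.py
```

```text
tcp [0.6167 0.0347 0.0362] rot [-1.7985e+02 -2.0000e-02 -6.0030e+01] F radial -4.14 resist-cw 2.31 z -3.85 M [ 1.8  -0.02  0.63]
```

Call:
apply_moves --newtons 40 --pt "0 -0.001 0 0 0 0 0" --pt "0 0 -0.0005 0 0 0 -0.005" --pt "0 0 0 -0.003 0 0 0" --pt "0 0 0 -0.003 0 0 0" --pt "0 0 0 -0.003 0 0 0" --pt "0 0 0 -0.003 0 0 0" --pt "0 0 0 0 0 0 0"

```text
time_s: 40.28
tcp_pos: [0.6152, 0.0352, 0.0471]
eef_rot: [180.0, 0.1, -59.7]
contact_force: [3.1, 3.6, -11.4]
gripper_width: 0.0173
gripper_force: 40.0
```

```bash
python3 f.py
```

```text
tcp [0.6152 0.0351 0.0473] rot [ 1.7999e+02  4.0000e-02 -5.9650e+01] F radial -2.23 resist-cw 4.20 z -10.82 M [ 1.3  -1.05  0.12]
```

Call:
apply_moves --pt "0 0 0 -0.004 0 0 0" --pt "0 0 0 -0.004 0 0 0" --pt "0 0 0 -0.004 0 0 0" --pt "0 0 0 -0.005 0 0 0" --pt "0 0 0 -0.005 0 0 0" --pt "0 0 0 -0.006 0 0 0" --pt "0 0 0 -0.006 0 0 0" --pt "0 0 0 0 0 0 0"

```text
time_s: 41.1
tcp_pos: [0.6113, 0.038, 0.0801]
eef_rot: [179.8, 0.4, -59.7]
contact_force: [-8.2, 19.7, -12.9]
gripper_width: 0.0174
gripper_force: 39.9
```

```bash
python3 f.py
```

```text
tcp [0.6112 0.0377 0.0795] rot [179.75   0.37 -59.73] F radial -22.83 resist-cw 2.62 z -12.45 M [ 7.63  3.2  -0.13]
```

Call:
apply_moves --pt "0 0 0 -0.01 0 0 0" --pt "0 0 0 -0.01 0 0 0" --pt "0 0 0 -0.01 0 0 0" --pt "0 0 0 -0.015 0 0 0" --pt "0 0 0 -0.015 0 0 0" --pt "0 0 0 -0.02 0 0 0" --pt "0 0 0 -0.03 0 0 0" --pt "0 0 0 -0.03 0 0 0" --pt "0 0 0 0 0 0 0"

```text
time_s: 42.0
tcp_pos: [0.6179, 0.0345, 0.2292]
eef_rot: [-179.5, -0.2, -59.6]
contact_force: [2.0, -0.7, -3.9]
gripper_width: 0.0174
gripper_force: 39.9
```

```bash
python3 f.py
```

```text
tcp [0.6145 0.0344 0.2218] rot [ 1.7996e+02  3.0000e-02 -5.9670e+01] F radial -0.10 resist-cw -0.39 z -5.00 M [-0.08 -0.02  0.02]
```

Call:
apply_moves --newtons 60 --pt "0 0 -0.03 -0.01 0 0 0" --pt "0 0 -0.035 0 0 0 0" --pt "0 -0.03 0 0 0 0 0" --pt "0 -0.03 0 0 0 0 0" --pt "0 -0.03 0 0 0 0 0" --pt "0 0 0 0 0 0 0" --pt "0 0 0 0 0 0 0"

```text
time_s: 42.73
tcp_pos: [0.6244, 0.1462, 0.23]
eef_rot: [179.8, 0.0, -59.5]
contact_force: [0.3, -1.0, -3.6]
gripper_width: 0.0173
gripper_force: 59.9
```

```bash
python3 nut.py; python3 - <<'E'
from h import *
w=np.load('wn.npy',allow_pickle=True).item();h=hsv(w).astype(int);C=np.array([.5587,.1307])
A=[]
for v in range(384):
    for u in range(512):
        p=ray(w,u,v,.008)[:2]-C;r=np.hypot(*p)
        if .036<r<.07 and h[v,u,2]>200 and h[v,u,1]<25:A.append((np.degrees(np.arctan2(p[1],p[0])),r))
A=np.array(A);k=(A[:,0]>-60)&(A[:,0]<-20);print('line',k.sum(),np.histogram(A[:,0],bins=np.arange(-60,-19,4)),np.median(A[k],0))
E
```

```text
[0.62494978 0.14539989 0.23033718] [ 1.79819133e+02  7.02770782e-03 -5.95555687e+01]
nut centre px [315.34498463 187.25536456]
brass 1426 px mean [315.37798036 187.7398317 ]
brass mean world [0.55957697 0.13056317 0.024     ]
-180 7 S 173 V 147 | -170 17 S 172 V 167 | -160 16 S 173 V 175 | -150 17 S 174 V 176 | -140 17 S 174 V 176 | -130 16 S 173 V 174 | -120 18 S 174 V 184 | -110 16 S 173 V 190 | -100 17 S 173 V 189 | -90 16 S 173 V 190 | -80 18 S 173 V 198 | -70 17 S 171 V 194 | -60 15 S 167 V 179 | -50 18 S 85 V 181 | -40 17 S 48 V 183 | -30 18 S 117 V 167 | -20 14 S 169 V 167 | -10 19 S 166 V 152 | 0 15 S 165 V 139 | 10 17 S 164 V 131 | 20 17 S 163 V 127 | 30 14 S 162 V 128 | 40 16 S 165 V 128 | 50 16 S 167 V 136 | 60 16 S 166 V 130 | 70 17 S 167 V 125 | 80 15 S 169 V 122 | 90 15 S 168 V 123 | 100 17 S 167 V 125 | 110 16 S 169 V 124 | 120 18 S 168 V 125 | 130 13 S 169 V 127 | 140 16 S 170 V 127 | 150 16 S 170 V 131 | 160 15 S 171 V 134 | 170 16 S 172 V 141 | 
[(-180, np.float64(24.7)), (-174, np.float64(24.1)), (-168, np.float64(24.0)), (-162, np.float64(23.8)), (-156, np.float64
[... 808 characters left out ...]
(27.0)), (48, np.float64(27.0)), (54, np.float64(27.0)), (60, np.float64(24.9)), (66, np.float64(24.5)), (72, np.float64(24.0)), (78, np.float64(24.0)), (84, np.float64(23.5)), (90, np.float64(24.4)), (96, np.float64(25.0)), (102, np.float64(25.7)), (108, np.float64(27.1)), (114, np.float64(26.9)), (120, np.float64(25.4)), (126, np.float64(24.3)), (132, np.float64(23.8)), (138, np.float64(23.8)), (144, np.float64(23.8)), (150, np.float64(24.3)), (156, np.float64(24.6)), (162, np.float64(25.3)), (168, np.float64(25.9)), (174, np.float64(25.9))]
line 449 (array([76, 70, 67, 48, 71, 68, 18, 14, 16,  1]), array([-60, -56, -52, -48, -44, -40, -36, -32, -28, -24, -20])) [-47.14520991   0.06082368]
```

```bash
python3 - <<'E'
from h import *
w=np.load('wn.npy',allow_pickle=True).item();h=hsv(w).astype(int);g=w['frame'].mean(-1)
bg=cv2.medianBlur(w['frame'],21).mean(-1)
C0=np.array([.5587,.1307])
for C in (C0,np.array([.5592,.1303])):
  L=[];S=[]
  for v in range(120,260):
    for u in range(230,400):
        p=ray(w,u,v,.008)[:2]-C;r=np.hypot(*p);a=np.degrees(np.arctan2(p[1],p[0]))
        if .038<r<.062 and abs(a+40)<18 and g[v,u]-bg[v,u]>25:L.append(a)
        p=ray(w,u,v,.024)[:2]-C;r=np.hypot(*p);a=np.degrees(np.arctan2(p[1],p[0]))
        if .013<r<.021 and abs(a+40)<25 and h[v,u,1]<115:S.append((a,115-h[v,u,1]))
  S=np.array(S);print('line',len(L),np.mean(L),np.std(L),'stripe',len(S),np.average(S[:,0],weights=S[:,1]))
E
```

```text
line 103 -39.85580678355972 3.0640620924905226 stripe 46 -41.60513838643746
line 104 -39.87009364858276 3.078571143525638 stripe 47 -41.38514659630851
```

The stripe reads -41.5° against the line at -39.9°, so it is at the line within error. Now I'll lay the wrench down on the open counter.

Call:
apply_moves --pt "0 0 0 -0.02 0 0 0" --pt "0 0.0317 0.0208 0 0 0 0" --pt "0 0.0317 0.0208 0 0 0 0" --pt "0 0.0317 0.0208 0 0 0 0" --pt "0 0.0317 0.0208 0 0 0 0" --pt "0 0.0317 0.0208 0 0 0 0" --pt "0 0.0317 0.0208 0 0 0 0" --pt "0 0.0317 0.0208 0 0 0 0" --pt "0 0 0 0 0 0 -0.0656" --pt "0 0 0 0 0 0 -0.0656" --pt "0 0 0 0 0 0 -0.0656" --pt "0 0 0 0 0 0 -0.0656" --pt "0 0 0 0 0 0 -0.0656" --pt "0 0 0 0.035 0 0 0" --pt "0 0 0 0.035 0 0 0" --pt "0 0 0 0.035 0 0 0" --pt "0 0 0 0 0 0 0"

```text
time_s: 44.2
tcp_pos: [0.6073, -0.1206, 0.1389]
eef_rot: [179.7, 0.7, -30.3]
contact_force: [-2.7, 0.3, -5.3]
gripper_width: 0.0173
gripper_force: 59.9
```

Call:
apply_moves --pt "0 0 0 0.02 0 0 0" --pt "0 0 0 0.015 0 0 0" --pt "0 0 0 0.015 0 0 0" --pt "0 0 0 0.015 0 0 0" --pt "0 0 0 0.012 0 0 0" --pt "0 0 0 0.012 0 0 0" --pt "0 0 0 0.01 0 0 0" --pt "0 0 0 0.01 0 0 0" --pt "0 0 0 0.008 0 0 0" --pt "0 0 0 0 0 0 0"

```text
time_s: 45.03
tcp_pos: [0.6122, -0.12, 0.0289]
eef_rot: [180.0, 0.1, -30.1]
contact_force: [2.3, -1.0, 1.2]
gripper_width: 0.0176
gripper_force: 60.0
```

Call:
apply_moves --pt "0 0 0 0.005 0 0 0" --pt "0 0 0 0 0 0 0" --pt "1 0 0 0 0 0 0" --pt "1 0 0 0 0 0 0" --pt "1 0 0 0 0 0 0" --pt "1 0 0 0 0 0 0" --pt "1 0 0 0 0 0 0" --pt "1 0 0 0 0 0 0" --pt "1 0 0 0 0 0 0" --pt "1 0 0 -0.02 0 0 0" --pt "1 0 0 -0.035 0 0 0" --pt "1 0 0 -0.035 0 0 0" --pt "1 0 0 -0.035 0 0 0" --pt "1 0 0 -0.035 0 0 0" --pt "1 -0.04 0 -0.01 0 0 0" --pt "1 0 0 0 0 0 0" --pt "1 0 0 0 0 0 0"

```text
time_s: 46.45
tcp_pos: [0.5775, -0.099, 0.1969]
eef_rot: [-179.9, -0.1, -30.0]
contact_force: [1.0, 0.3, 0.1]
gripper_width: 0.0875
gripper_force: 0.0
```

```bash
python3 - <<'E'
from h import *
w=capture('wrist');s=get_state();print(s['tcp_pos'],s['contact_force'],s['time_s'])
h=hsv(w);P=cloud(w);red=((h[...,0]<6)|(h[...,0]>174))&(h[...,1]>150)&(h[...,2]>60)
n,l,st,ce=cv2.connectedComponentsWithStats(red.astype(np.uint8));i=1+st[1:,4].argmax();Q=P[l==i]
print('red',len(Q),Q.mean(0),np.percentile(Q[:,2],[5,50,95]))
for nm in('scene','top'):
    b=capture(nm);h=hsv(b);P=cloud(b);bl=(h[...,0]>98)&(h[...,0]<118)&(h[...,1]>140)
    k,c,N=blob(bl,(180,225,230,275) if nm=='scene' else (295,128,325,175));print(nm,'blue',c,N)
    r=((h[...,0]<6)|(h[...,0]>174))&(h[...,1]>150)
    f=b['frame'].astype(int)
    m=(abs(P[...,0]-.515)<.05)&(abs(P[...,1]+.065)<.05)&(P[...,2]>.007)&(P[...,2]<.1);print('ring z',m.sum(),np.percentile(P[m][:,2],[50,95,99]) if m.any() else '')
E
git -C . status >/dev/null 2>&1; python3 - <<'E'
import cv2,numpy as np
for f,b in(('pics/s1.png',(180,225,230,275)),('pics/t1.png',(295,128,325,175))):
    h=cv2.cvtColor(cv2.imread(''+f),cv2.COLOR_BGR2HSV);x0,y0,x1,y1=b
    v,u=np.nonzero(((h[...,0]>98)&(h[...,0]<118)&(h[...,1]>140))[y0:y1,x0:x1]);print('before blue',u.mean()+x0,v.mean()+y0,len(u))
E
```

```text
[ 0.57791055 -0.09937124  0.19593291] [ 0.16396617  0.06586523 -0.81234997] 46.5
red 1424 [ 0.61304615 -0.11924232  0.0163869 ] [0.01236182 0.01367931 0.01495752]
scene blue [212.44444444 257.86111111] 216
ring z 228 [0.01275439 0.01736632 0.01864714]
top blue [305.82905983 146.64957265] 117
ring z 224 [0.01328821 0.01713409 0.01852631]
before blue 212.50232558139535 257.90232558139536 215
before blue 305.875 146.85833333333335 120
```

```bash
python3 -c "
from plant import close_job
print(close_job())"
```

```text
the job is handed in; nothing more can be done
None
```

The nut is tightened to its stop with its stripe within about 2° of the white line, the red wrench lies flat on the open counter, and the blue wrench has not moved; the job was handed in at about 46.5 s of the 72 s, and it took three strokes because the wedged ring carried the nut partway back after the second.

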